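# Weigh a lot on the hand scale and clamp it down

### The arm

A 6-joint arm with a two-finger parallel gripper is mounted at the origin on the work surface. World frame = base frame: x ahead of the robot, y to its left, z up, the work surface at z = 0. Lengths are in m, angles in rad, forces in N, time in s.
With the tool pointing down it reaches from about 0.25 to 0.775 m from the base axis. Payload 4 kg.
Tool frame: the origin (TCP) lies at the very end of the fingers, on their centre line; the grasp point (between the pads) lies 19 mm behind it; z points along the fingers, y is the direction in which the jaws open and shut (so a half turn about z gives the same grasp; the last joint's range is limited). The gripper opens to 94 mm and grips with 3 to 60 N. Pads are 16 mm wide; open, the fingers measure 119 mm over their backs; the gripper's body (75 mm by 177 mm) begins 78 mm behind the grasp point.
Start: joints at [-1.434, 0.087, 1.371, -0, 1.684, -0.103], TCP at [0.131, -0.534, 0.182] pointing down, gripper open.
Joint ranges: [-3.1, 3.1], [-0.76, 2.03], [0.27, 2.55], [-1.08, 4.22], [0.17, 2.65], [-2.57, 2.57]. Speed limits (rad/s): [2.79, 2.79, 3.14, 3.14, 3.14, 3.14].

### API

Orientations are given as [roll, pitch, yaw] about the fixed x, y, z axes, in that order (R = Rz(yaw) Ry(pitch) Rx(roll)).
In Python, from bench import robot, snapshot, calibration gives the robot as it stands. The module is installed in compiled form; this text tells all that it offers.
- The arm moves only by the tool servo_tool, never from a script. Its argument "series" is text: rows parted by semicolons, each of 5 numbers parted by spaces: the closure, from -1 (fully open) to 1 (shut), then the shift along the tool's x, y, z in cm, then the turn about the tool's z in rad. A call has 1 to 20 rows; each row is the pose to reach, as a shift and turn from the pose commanded when the call began, along the tool's axes at that moment; what a row does not reach only later rows make up. A row lasts 1/12 s, in which the tool goes at most 41.7 mm and 7.16 degrees, less where a joint would pass 70% of its speed; a pose out of reach is approached as far as the arm can. A call with a gripper value outside its range is refused whole. The fingers move at their own pace and stop on an object; the grip force is fixed at half the most. Time passes only in rows, so rows that repeat a pose let the fingers close. It gives the time, the measured TCP pose, the force and the opening at its end, in the units of the state.
- robot.get_obs(): the state, without advancing time (a new reading comes with each control period).
- snapshot(name): name is "scene" or "top" or "wrist"; returns (picture, depth): 420x560x3 uint8, red, green, blue; 420x560 float32, m along the optical axis (not along the pixel's ray), 0 where there is no reading.
- calibration(name): a dict with "fx", "fy", "cx", "cy" (pixels), "k1" (the pictures are not rectified: a ray, as slopes to the right and down, at radius r is drawn at 1 + k1 r^2 times it, then the intrinsics apply), "rvec" (rotation vector, rad) and "tvec" (3), from world to camera coordinates, as OpenCV has them; the wrist camera has in their place "tool_from_camera" (4x4, takes a point from camera to tool coordinates, whose origin is the TCP and whose axes are the flange's). Camera axes: x right, y down, z forward; pixel columns grow to the right and rows downward; lengths in m; the calibration is good to about 2 mm. A picture is of the moment at which its call begins: read the wrist's pose just before it. calibration takes no time and is no camera call.
- robot.close_job(): hands the job in, once; it reports no verdict.
The state is a dict: "time": time; "joint_positions": joint angles; "qvel": joint speeds; "joint_torque": joint torques, N m; "tool_pos": TCP position; "ee_rot": TCP orientation; "wrist_force": force on the tool from outside, world axes, zero at the start; "wrist_torque": the same for the moment, N m; "width": finger opening in m.
Only numpy, scipy, OpenCV 4.12 (cv2) and the standard library are available. Lean on these libraries where they do the work, as an engineer would, in place of code of your own. Each camera call takes 0.05 s, during which the arm holds its last target. There are 200 camera calls.

### The job

Take the steel check weight out of the weighing basket and put it in the wooden tray, put every loose lump of dried fungus on the table into the basket, then lift the loaded basket by its spring-scale handle until it hangs about 3 cm clear of the table, and hold it there for two seconds to take the weight. Then put it down flat with the round mark of its tongue right under the clamp's pad and let go of it. Turn the clamp knob clockwise until the pad touches the tongue, then add a quarter of a turn, leaving everything else on the table where it is.

Things in the scene. Friction and masses are not known exactly. Their poses are not given: they have to be found in the camera images.
- lump1_mid (a point): Centre of a blocky dark brown-black lump of dried tree fungus with ochre patches, 56 mm along its x, 44 mm along its y, 42 mm high (z, up); about 100 g. Lies on the table; None if it is not there this time.
- lump2_mid (a point): Centre of a blocky dark brown-black lump of dried tree fungus with ochre patches, 50 mm along its x, 42 mm along its y, 46 mm high (z, up); about 100 g. Lies on the table; None if it is not there this time.
- lump3_mid (a point): Centre of a blocky dark brown-black lump of dried tree fungus with ochre patches, 58 mm along its x, 46 mm along its y, 40 mm high (z, up); about 100 g. Lies on the table; None if it is not there this time.
- lump4_mid (a point): Centre of a blocky dark brown-black lump of dried tree fungus with ochre patches, 52 mm along its x, 40 mm along its y, 44 mm high (z, up); about 100 g. Lies on the table; None if it is not there this time.
- basket: White weighing basket, open on top, loose; origin at the centre of its underside, z up. Outside 190 mm along x, 200 mm along y; floor 8 mm thick, walls 5 mm thick, 44 mm high. A flat tongue, 50 mm wide, 8 mm thick, its underside on the table, sticks out on the +x side to x = 170 mm. An aluminium arch spans it along y (see scale_grip). Empty, about 450 g.
- scale_grip (a point): Centre of the black scale handle over the basket's centre, 195 mm above its underside when slack: 18 mm along x, 60 mm along y, 28 mm high; axes as the basket's. It pulls straight up out of the scale (24 x 34 mm, top 167 mm high) on the middle of the arch (plane x = 0, 12 mm thick, top bar 126 to 134 mm high, legs at y = -103 and 103 mm).
- scale_handle (a joint): How far the handle is pulled out of the scale, in m: 0 slack, at most 0.07; the spring takes 220 N per m, so the loaded basket clears the table at about 0.02 to 0.04.
- weight_mid (a point): Middle of the body of a steel check weight: a plain cylinder 44 mm across and 44 mm high with a neck and small knob above it, 66 mm high in all, 500 g; this point is on its axis (z) 28 mm above its foot. It starts standing in the basket.
- tray_mid (a point): Centre of the floor of the shallow square dark wooden tray for the check weight, fixed to the table: 120 x 120 mm outside, walls 5 mm thick, 14 mm high, floor 5 mm above the table.
- tongue_mark (a point): Centre of the round black mark (24 mm across) on the top of the tongue, 140 mm from the basket's centre along its x, 8 mm above its underside.
- clamp_axis (a point): Foot of the hold-down clamp's spindle axis on the table (z = 0). x points away from the open side: the tongue goes in along +x. Grey clamp fixed to the table: the column's face is 51 mm along +x from here; its arm, 44 mm wide, reaches over the axis to x = -15 mm, underside 62 mm and top 78 mm above the table.
- knob_grip (a point): Centre of the black bar-shaped clamp knob, on the clamp axis 107 mm above the table: the bar is 56 mm along its x, 14 mm along its y, 26 mm high; it turns with the knob and stays at this height.
- clamp_knob (a joint): Angle of the knob in rad, growing clockwise seen from above, 0 to 10; clockwise lowers the rubber pad, which does not turn, by 20 mm per turn (3.18 mm per rad). At 0 the pad's face is 28 mm above the table, so on the 8 mm tongue it touches near 6.28. It is stiff and stays where it is left (0.08 N m).
- pad_face (a point): Centre of the underside of the round black rubber pad (22 mm across) under the clamp's arm, on the axis.
- clamp_pad (a joint): How far the springy rubber pad is squeezed, in m: 0 until it touches something, then 0.005 per quarter turn of the knob (2000 N per m).
- scoop: Bystander, not part of the job: orange plastic hand scoop, about 150 mm long; origin at its underside.
- tape: Bystander, not part of the job: roll of brown tape lying flat, 84 mm across, 36 mm high; origin at its underside.
- jar: Bystander, not part of the job: amber glass jar with a black cap, 64 mm across, 85 mm high; origin at its underside.
- flask: Bystander, not part of the job: grey plastic bottle, 54 mm across, 130 mm high; origin at its underside.
- slice: Bystander, not part of the job: flat round tan slice of fungus, 100 mm across, 14 mm thick; origin at its underside.
- carton: Bystander, not part of the job: small brown carton, 70 x 110 x 45 mm; origin at its underside.
Mind the look-alikes: they are no part of the job. What is shaped like the part that bears lump2_mid but orange is not meant.

How it is judged:
On the way, in this order (a step that is already met when the one before it is completed fails the run):
1. the check weight is in the tray and every lump that is there lies in the basket, standing on the table (x of lump1_mid in the frame of basket between -0.09 and 0.09 m and y of lump1_mid in the frame of basket between -0.095 and 0.095 m and z of lump1_mid in the frame of basket between 0.005 and 0.075 m and x of lump2_mid in the frame of basket between -0.09 and 0.09 m and y of lump2_mid in the frame of basket between -0.095 and 0.095 m and z of lump2_mid in the frame of basket between 0.005 and 0.075 m and x of lump3_mid in the frame of basket between -0.09 and 0.09 m and y of lump3_mid in the frame of basket between -0.095 and 0.095 m and z of lump3_mid in the frame of basket between 0.005 and 0.075 m and x of lump4_mid in the frame of basket between -0.09 and 0.09 m and y of lump4_mid in the frame of basket between -0.095 and 0.095 m and z of lump4_mid in the frame of basket between 0.005 and 0.075 m and x of weight_mid in the frame of tray_mid between -0.05 and 0.05 m and y of weight_mid in the frame of tray_mid between -0.05 and 0.05 m and z of weight_mid in the frame of tray_mid below 0.05 m and height (world z) of basket below 0.004 m), for 0.3 s.
2. the loaded basket hangs from its scale handle, more than 15 mm clear of the table and level, for one second (x of lump1_mid in the frame of basket between -0.09 and 0.09 m and y of lump1_mid in the frame of basket between -0.095 and 0.095 m and z of lump1_mid in the frame of basket between 0.005 and 0.075 m and x of lump2_mid in the frame of basket between -0.09 and 0.09 m and y of lump2_mid in the frame of basket between -0.095 and 0.095 m and z of lump2_mid in the frame of basket between 0.005 and 0.075 m and x of lump3_mid in the frame of basket between -0.09 and 0.09 m and y of lump3_mid in the frame of basket between -0.095 and 0.095 m and z of lump3_mid in the frame of basket between 0.005 and 0.075 m and x of lump4_mid in the frame of basket between -0.09 and 0.09 m and y of lump4_mid in the frame of basket between -0.095 and 0.095 m and z of lump4_mid in the frame of basket between 0.005 and 0.075 m and height (world z) of basket above 0.015 m and angle between basket's own z axis and vertical below 0.25 rad and value of joint scale_handle above 0.012 m), for 1 s.
3. the basket stands on the table with the tongue's mark within 15 mm of the clamp axis, let go, the pad not yet touching (horizontal distance between tongue_mark and clamp_axis below 0.015 m and height (world z) of basket below 0.004 m and angle between basket's own z axis and vertical below 0.05 rad and contact force between the fingers and basket below 0.1 N and value of joint clamp_pad below 0.0004 m and value of joint scale_handle below 0.005 m), for 0.3 s.
4. the pad touches the tongue (horizontal distance between tongue_mark and clamp_axis below 0.015 m and height (world z) of basket below 0.004 m and angle between basket's own z axis and vertical below 0.05 rad and value of joint clamp_pad above 0.0005 m).
At the end, for the whole second after the job is handed in: The check weight is in the tray and all lumps are in the basket, which stands flat on the table, its tongue's mark within 15 mm of the clamp axis, the pad screwed on 0.25 +- 0.1 turn past touching (squeezed 3 to 7 mm), the handle slack, everything at rest (all of step 1 and horizontal distance between tongue_mark and clamp_axis below 0.015 m and angle between basket's own z axis and vertical below 0.05 rad and value of joint clamp_pad between 0.003 and 0.007 m and value of joint scale_handle below 0.005 m and linear speed of basket below 0.02 m/s).
It fails at once if a bystander is knocked more than 5 cm aside (distance of any of scoop, tape, jar, flask, slice, carton from where it was at the start of the episode above 0.05 m).
Of lump1, lump2, lump3, lump4 only 2 to 4 are there at a start; the rules pass over those that are not, and their reading is None.
At some moment in a run one of lump1, lump2, lump3, lump4 may be knocked a few centimetres aside while the robot is not near it.
Once in a run the grip may slacken for a moment while it holds something.
It also fails if it takes over 210 s, if anything falls off the work surface, if the arm or the gripper's body presses on something with over 40 N, if the wrist force passes 120 N, or if a joint passes its speed limit or range.

## Working session

There is one attempt and no reset: what is moved stays moved. The work goes in short steps, Python scripts to look and compute and a tool call to move; the robot and the scene stay as the last step left them, time stands still between calls to the robot, and variables do not carry over. Pictures are saved under pics/ and viewed, about 12 in all and at most 16, crops included, and the job is handed in when it is done.

Besides the shell and the picture viewer there is one more tool, called after "Emit:" as name(argument=value, ...) on one line, values as JSON. servo_tool: Moves the arm, as the interface text tells. Its arguments: {"type":"object","properties":{"series":{"type":"string"}},"required":["series"]}

```bash
mkdir -p pics
cat > h.py <<'E'
import numpy as np, cv2
from scipy.spatial.transform import Rotation as Rn
from bench import robot, snapshot, calibration
def save(n,p): cv2.imwrite('pics/'+n+'.png', cv2.cvtColor(p,cv2.COLOR_RGB2BGR))
def pose(o=None):
    o=o or robot.get_obs(); T=np.eye(4); T[:3,:3]=Rn.from_euler('xyz',o['ee_rot']).as_matrix(); T[:3,3]=o['tool_pos']; return T
def cam(name,T=None):
    c=calibration(name); M=np.eye(4)
    if 'rvec' in c:
        M[:3,:3]=cv2.Rodrigues(np.array(c['rvec'],float))[0]; M[:3,3]=np.ravel(c['tvec']); M=np.linalg.inv(M)
    else: M=(T if T is not None else pose())@np.array(c['tool_from_camera'])
    return c,M
def rays(c,uv):
    K=np.array([[c['fx'],0,c['cx']],[0,c['fy'],c['cy']],[0,0,1]]); d=np.array([c['k1'],0,0,0,0],float)
    return cv2.undistortPoints(np.array(uv,float).reshape(-1,1,2),K,d).reshape(-1,2)
def onplane(c,M,uv,z):
    r=rays(c,uv); r=np.c_[r,np.ones(len(r))]@M[:3,:3].T
    s=(z-M[2,3])/r[:,2]; return M[:3,3]+r*s[:,None]
def cloud(c,M,depth):
    h,w=depth.shape; u,v=np.meshgrid(np.arange(w),np.arange(h))
    r=rays(c,np.c_[u.ravel(),v.ravel()]); P=np.c_[r,np.ones(len(r))]*depth.reshape(-1,1)
    P=P@M[:3,:3].T+M[:3,3]; P[depth.ravel()<=0]=np.nan
    return P.reshape(h,w,3)
E
python3 - <<'E'
from h import *
o=robot.get_obs(); print(o)
for n in('top','scene'):
    p,d=snapshot(n); save(n+'0',p); np.savez(n+'0',p=p,d=d); c,M=cam(n); print(n,M[:3,3],M[:3,2],c['fx'],c['k1'],(d>0).mean())
print(calibration('wrist'))
E
```

```text
{'time': 0.0, 'joint_positions': array([-1.43411616e+00,  8.79582574e-02,  1.37226655e+00, -8.44836068e-06,
        1.68359923e+00, -1.03054919e-01]), 'qvel': array([ 5.66160693e-04, -3.87132323e-05,  7.59620982e-04, -1.01995728e-04,
        6.92036788e-04,  2.40978561e-04]), 'joint_torque': array([ 3.83038050e-04, -3.40171087e+01, -3.02426147e+01,  7.18881190e-02,
        3.29473964e-02, -1.71832617e-04]), 'tool_pos': array([ 0.13052801, -0.5336598 ,  0.18109623]), 'ee_rot': array([-3.13937224e+00, -2.21196123e-04,  2.39733898e-01]), 'wrist_force': array([-0.12569074,  0.42034907,  0.01835532]), 'wrist_torque': array([-0.00501894, -0.00911105, -0.02066655]), 'width': 0.09403948788069356}
top [0.16147678 0.01483255 1.6839889 ] [ 0.21183049  0.00722044 -0.97727975] 519.1007593737298 -0.1446773261156907 0.9960884353741497
scene [1.19213753 0.56511445 0.79224214] [-0.63543352 -0.50072714 -0.58778956] 421.1349105676841 -0.009289223257015372 0.9957610544217687
{'fx': 343.0660686394321, 'fy': 343.0660686394321, 'cx': 278.8692120722911, 'cy': 209.0008410092955, 'k1': -0.058893000380519256, 'tool_from_camera': array([[ 1.22575682e-03, -9.73828780e-01, -2.27279575e-01,
         6.55954381e-02],
       [ 9.99999234e-01,  1.15460168e-03,  4.46021337e-04,
        -8.73151020e-04],
       [-1.71931036e-04, -2.27279948e-01,  9.73829449e-01,
        -2.02274678e-01],
       [ 0.00000000e+00,  0.00000000e+00,  0.00000000e+00,
         1.00000000e+00]])}
```

View pics/top0.png

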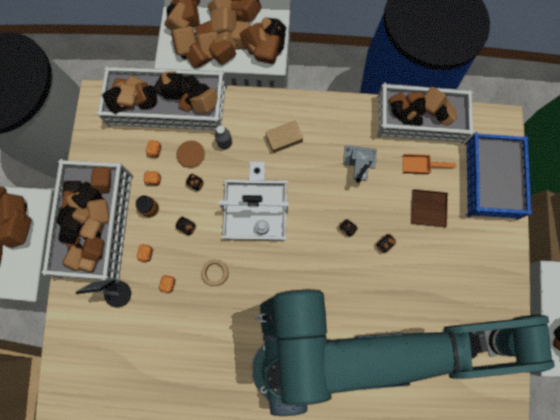

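View pics/scene0.png

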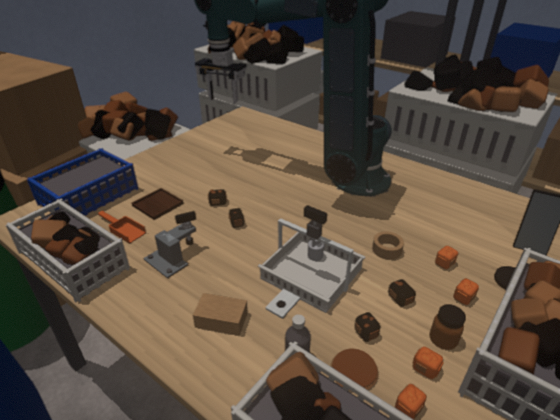

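Run:
```python
from h import *
z=np.load('top0.npz'); p,d=z['p'],z['d']; c,M=cam('top'); P=cloud(c,M,d)
t=P[300:320,480:500].reshape(-1,3); print('table z',np.nanmedian(t[:,2]))
def blob(n,u,v,r,zmin,zmax=1):
    u0,v0=u-r,v-r; Q=P[v0:v+r,u0:u+r]; m=(Q[...,2]>zmin)&(Q[...,2]<zmax)
    k,l,s,ce=cv2.connectedComponentsWithStats(m.astype(np.uint8))
    i=1+np.argmax(s[1:,4]); q=Q[l==i]
    rc=cv2.minAreaRect((q[:,:2]*1000).astype(np.float32))
    print(n,'n',len(q),'rect mm',np.round(rc[0]),np.round(rc[1]),round(rc[2],1),'zmax %.3f zmed %.3f'%(np.nanmax(q[:,2]),np.nanmedian(q[:,2])))
for n,u,v,r,a in [('A',194,182,13,.02),('B',185,226,13,.02),('C',348,228,13,.02),('D',386,244,13,.02),('jar',147,206,16,.03),('slice',190,154,18,.008),('flask',223,138,16,.03),('tape',215,272,18,.015),('carton',284,137,25,.02),('scoop',428,164,30,.01),('tray',430,208,25,.008)]: blob(n,u,v,r,a)
blob('basket rim',254,210,42,.034,.055); blob('handle',254,200,25,.17,.25); blob('clamp arm',360,162,30,.06,.085); blob('knob',360,165,30,.095,.14)
for n,u,v,zz in [('mark',257,170,.008),('weightknob',262,226,.07),('knob',361,172,.12)]: print(n,onplane(c,M,[(u,v)],zz)[0])
crop=lambda a,b,e,f,s:cv2.resize(p[a:b,e:f],None,fx=s,fy=s,interpolation=cv2.INTER_CUBIC)
save('crop1',np.hstack([crop(130,250,200,320,3),crop(130,260,330,460,360/130)]))
```

```text
table z -0.0007334506693414955
A n 211 rect mm [581. 337.] [57. 44.] 65.3 zmax 0.058 zmed 0.043
B n 268 rect mm [433. 353.] [64. 49.] 63.6 zmax 0.049 zmed 0.038
C n 221 rect mm [ 459. -176.] [57. 44.] 57.4 zmax 0.055 zmed 0.041
D n 234 rect mm [ 415. -302.] [44. 61.] 47.4 zmax 0.060 zmed 0.040
jar n 367 rect mm [485. 481.] [61. 62.] 10.7 zmax 0.094 zmed 0.082
slice n 569 rect mm [686. 366.] [100.  96.] 7.3 zmax 0.028 zmed 0.014
flask n 355 rect mm [751. 264.] [100.  54.] 33.2 zmax 0.139 zmed 0.084
tape n 303 rect mm [287. 242.] [80. 83.] 3.3 zmax 0.047 zmed 0.035
carton n 728 rect mm [758.  52.] [ 74. 112.] 26.6 zmax 0.055 zmed 0.044
scoop n 315 rect mm [ 790. -442.] [211.  14.] 89.9 zmax 0.077 zmed 0.029
tray n 129 rect mm [ 585. -449.] [124.  50.] 82.7 zmax 0.023 zmed 0.012
basket rim n 255 rect mm [454. 129.] [108. 208.] 2.0 zmax 0.054 zmed 0.045
handle n 157 rect mm [497. 130.] [19. 56.] 2.5 zmax 0.215 zmed 0.206
clamp arm n 368 rect mm [ 660. -206.] [ 71. 103.] 84.8 zmax 0.085 zmed 0.077
knob n 84 rect mm [ 625. -202.] [18. 56.] 60.5 zmax 0.126 zmed 0.118
mark [0.63940019 0.1343739  0.008     ]
weightknob [0.43963418 0.10073313 0.07      ]
knob [ 0.62168539 -0.19970368  0.12      ]
```

View pics/crop1.png

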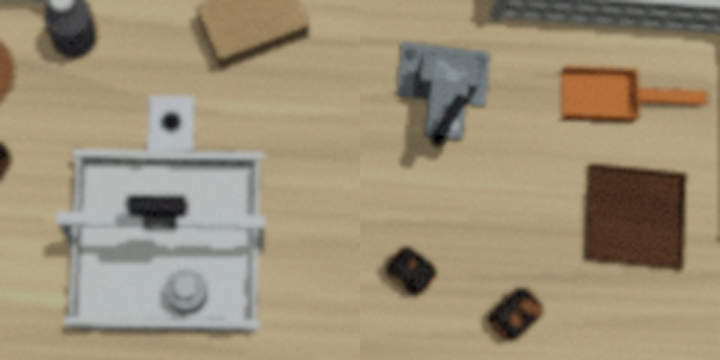

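```bash
cat >> h.py <<'E'
def go(x,y,z,yaw=None):
    o=robot.get_obs(); T=pose(o); s=T[:3,:3].T@(np.array([x,y,z])-T[:3,3])*100
    cy=np.arctan2(T[1,0],T[0,0]); dt=0 if yaw is None else (-(yaw-cy)+np.pi)%(2*np.pi)-np.pi
    print('go',np.round([x,y,z],3),'shift cm',np.round(s,2),'turn %.3f'%dt,'j6 now %.2f (after ~%.2f w/o j1 change)'%(o['joint_positions'][5],o['joint_positions'][5]+dt))
def st():
    o=robot.get_obs(); T=pose(o); print('t %.1f'%o['time'],np.round(o['tool_pos'],4),'yaw %.3f'%np.arctan2(T[1,0],T[0,0]),'F',np.round(o['wrist_force'],1),'w %.4f'%o['width'],'j6 %.2f'%o['joint_positions'][5])
def wr(n):
    T=pose(); p,d=snapshot('wrist'); save(n,p); c,M=cam('wrist',T); P=cloud(c,M,d); np.savez(n,p=p,P=P,T=T); return p,P
def blobs(p,P,m,amin=150):
    k,l,s,ce=cv2.connectedComponentsWithStats(m.astype(np.uint8))
    for i in range(1,k):
        if s[i,4]<amin: continue
        q=P[l==i]; rc=cv2.minAreaRect((q[:,:2]*1000).astype(np.float32)); a=np.median(p[l==i],axis=0)
        print('px',np.round(ce[i]),'n',s[i,4],'xy mm',np.round(rc[0],1),'size',np.round(rc[1]),'ang %.1f'%rc[2],'z %.3f-%.3f'%(np.percentile(q[:,2],5),np.percentile(q[:,2],95)),'rgb',a)
E
python3 - <<'E'
from h import *
st(); go(.131,-.534,.30,np.pi); go(.435,.095,.30,np.pi)
z=np.load('top0.npz'); c,M=cam('top')
print(onplane(c,M,[(430,208),(412,190.5),(447,193),(447.5,227),(411.5,225)],.005))
E
```

```text
t 0.1 [ 0.1306 -0.5337  0.1812] yaw 0.240 F [ 0.8 -0.2  0.1] w 0.0939 j6 -0.10
go [ 0.131 -0.534  0.3  ] shift cm [ 4.000e-02  1.000e-02 -1.188e+01] turn -2.902 j6 now -0.10 (after ~-3.00 w/o j1 change)
go [0.435 0.095 0.3  ] shift cm [ 44.51 -53.87 -11.76] turn -2.902 j6 now -0.10 (after ~-3.00 w/o j1 change)
[[ 0.5459117  -0.45203484  0.005     ]
 [ 0.60236886 -0.39011822  0.005     ]
 [ 0.60149154 -0.51087452  0.005     ]
 [ 0.48475495 -0.51206717  0.005     ]
 [ 0.4843168  -0.3895862   0.005     ]]
```

Emit:
servo_tool(series="-1 0 0 -4 0; -1 0 0 -8 0; -1 0 0 -11.8 0;-1 44.5 -53.9 -11.8 -2.9;-1 44.5 -53.9 -11.8 -2.9;-1 44.5 -53.9 -11.8 -2.9;-1 44.5 -53.9 -11.8 -2.9;-1 44.5 -53.9 -11.8 -2.9;-1 44.5 -53.9 -11.8 -2.9;-1 44.5 -53.9 -11.8 -2.9;-1 44.5 -53.9 -11.8 -2.9;-1 44.5 -53.9 -11.8 -2.9;-1 44.5 -53.9 -11.8 -2.9;-1 44.5 -53.9 -11.8 -2.9;-1 44.5 -53.9 -11.8 -2.9;-1 44.5 -53.9 -11.8 -2.9;-1 44.5 -53.9 -11.8 -2.9;-1 44.5 -53.9 -11.8 -2.9;-1 44.5 -53.9 -11.8 -2.9;-1 44.5 -53.9 -11.8 -2.9")

```text
time: 1.77
tool_pos: [0.4352, 0.0981, 0.2995]
ee_rot: [-3.141, -0.001, 2.373]
wrist_force: [1.1, -1.2, -0.8]
width: 0.0939
```

Emit:
servo_tool(series="-1 0 0 0 -0.77;-1 0 0 0 -0.77;-1 0 0 0 -0.77;-1 0 0 0 -0.77;-1 0 0 0 -0.77;-1 0 0 0 -0.77;-1 0 0 0 -0.77;-1 0 0 0 -0.77")

```text
time: 2.43
tool_pos: [0.4347, 0.095, 0.2998]
ee_rot: [-3.141, -0.001, 3.133]
wrist_force: [0.4, 0.2, 1.0]
width: 0.0939
```

Run:
```python
from h import *
st(); p,P=wr('w1')
z=P[...,2]
for lo,hi in((.056,.09),(.17,.23)): blobs(p,P,(z>lo)&(z<hi),60)
```

```text
t 2.4 [0.4347 0.095  0.2998] yaw 3.133 F [0.4 0.2 1. ] w 0.0939 j6 -1.47
px [285. 189.] n 375 xy mm [444.5 102.9] size [28. 28.] ang 22.9 z 0.056-0.075 rgb [124. 127. 126.]
px [550. 219.] n 775 xy mm [488.2 468.9] size [61. 28.] ang 0.3 z 0.057-0.085 rgb [40. 21.  5.]
px [384. 227.] n 100 xy mm [494.2 232.2] size [ 6. 13.] ang 62.2 z 0.060-0.089 rgb [51.5 54.  51. ]
px [228. 234.] n 76 xy mm [503.3  30.1] size [13.  5.] ang 28.4 z 0.058-0.089 rgb [53.  54.5 53. ]
px [385. 370.] n 564 xy mm [719.1 250.7] size [24. 52.] ang 15.1 z 0.058-0.088 rgb [29. 27. 27.]
px [316. 269.] n 1642 xy mm [499.5 130.9] size [18. 60.] ang 2.0 z 0.189-0.210 rgb [19. 19. 20.]
```

View pics/w1.png

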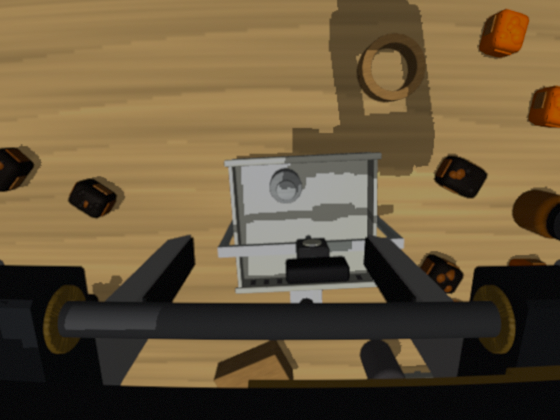

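Run:
```python
from h import *
go(.4415,.103,.020,np.pi+.035)
```

```text
go [0.442 0.103 0.02 ] shift cm [-0.69  0.81 27.99] turn -0.045 j6 now -1.47 (after ~-1.52 w/o j1 change)
```

Emit:
servo_tool(series="-0.5 -0.7 0.8 0 -0.045;-0.5 -0.7 0.8 4 -0.045;-0.5 -0.7 0.8 8 -0.045;-0.5 -0.7 0.8 12 -0.045;-0.5 -0.7 0.8 16 -0.045;-0.5 -0.7 0.8 19 -0.045;-0.5 -0.7 0.8 22 -0.045;-0.5 -0.7 0.8 24.5 -0.045;-0.5 -0.7 0.8 26.5 -0.045;-0.5 -0.7 0.8 28 -0.045;-0.5 -0.7 0.8 28 -0.045;1 -0.7 0.8 28 -0.045;1 -0.7 0.8 28 -0.045;1 -0.7 0.8 28 -0.045;1 -0.7 0.8 28 -0.045;1 -0.7 0.8 28 -0.045;1 -0.7 0.8 28 -0.045;1 -0.7 0.8 28 -0.045")

```text
time: 3.98
tool_pos: [0.443, 0.1034, 0.0216]
ee_rot: [3.141, 0.003, -3.103]
wrist_force: [0.7, 1.0, 5.0]
width: 0.0431
```

Emit:
servo_tool(series="1 0 0 -1 0;1 0 0 -3 0;1 0 0 -6 0;1 0 0 -10 0;1 0 0 -14 0;1 0 0 -18 0;1 0 0 -22 0;1 0 0 -26 0;1 0 0 -28 0;1 0 0 -28 0;1 0 0 -28 0")

```text
time: 4.9
tool_pos: [0.4418, 0.1027, 0.2998]
ee_rot: [-3.141, -0.0, -3.104]
wrist_force: [0.1, -0.3, -5.5]
width: 0.0429
```

Run:
```python
from h import *
st(); go(.543,-.451,.18,0); go(.543,-.451,.022,0)
```

```text
t 4.9 [0.4418 0.1027 0.2998] yaw -3.104 F [ 0.1 -0.3 -5.5] w 0.0429 j6 -1.51
go [ 0.543 -0.451  0.18 ] shift cm [ -8.02 -55.71  12.01] turn -3.104 j6 now -1.51 (after ~-4.61 w/o j1 change)
go [ 0.543 -0.451  0.022] shift cm [ -8.02 -55.7   27.81] turn -3.104 j6 now -1.51 (after ~-4.61 w/o j1 change)
```

Emit:
servo_tool(series="1 -8 -55.7 0 1;1 -8 -55.7 0 1;1 -8 -55.7 0 1;1 -8 -55.7 0 1;1 -8 -55.7 0 1;1 -8 -55.7 0 1;1 -8 -55.7 0 1;1 -8 -55.7 0 1;1 -8 -55.7 0 1;1 -8 -55.7 0 1;1 -8 -55.7 0 1;1 -8 -55.7 0 1;1 -8 -55.7 0 1;1 -8 -55.7 0 1;1 -8 -55.7 12 1;1 -8 -55.7 12 1;1 -8 -55.7 12 1;1 -8 -55.7 14 1;1 -8 -55.7 14 1")

```text
time: 6.48
tool_pos: [0.5392, -0.4472, 0.1487]
ee_rot: [-3.138, -0.019, 2.179]
wrist_force: [0.1, 0.7, -0.7]
width: 0.0006
```

Run:
```python
from h import *
st(); p,P=wr('w2'); Q=P.reshape(-1,3)
# tray: dark brown walls/floor around z 0..0.02
z=P[...,2]; hsv=cv2.cvtColor(p,cv2.COLOR_RGB2HSV)
m=(z<.03)&(hsv[...,2]<90)&(hsv[...,1]>90)
blobs(p,P,m,800)
go(.543,-.451,.0205)
```

```text
t 6.5 [ 0.5392 -0.4472  0.1487] yaw 2.179 F [ 0.1  0.7 -0.7] w 0.0006 j6 -1.38
px [286. 194.] n 11883 xy mm [ 547.1 -446.6] size [119. 120.] ang 88.2 z 0.004-0.014 rgb [73. 41. 19.]
px [405. 232.] n 818 xy mm [ 665.4 -401.6] size [ 3. 90.] ang 2.0 z 0.003-0.023 rgb [67. 28.  0.]
px [446. 263.] n 1025 xy mm [ 718.7 -410.5] size [102.  45.] ang 61.1 z 0.005-0.023 rgb [67. 27.  0.]
go [ 0.543 -0.451  0.02 ] shift cm [-0.51  0.09 13.28] turn 0.000 j6 now -1.38 (after ~-1.38 w/o j1 change)
```

View pics/w2.png

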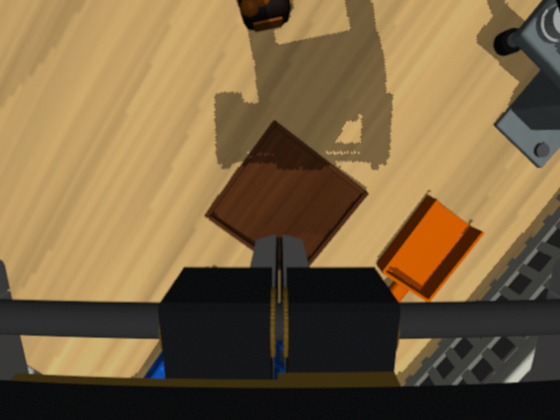

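The weight slipped out of the grip in transit (width 0.0006, tray empty at px (286,194)). I'll look for it in the scene and top views.

Run:
```python
from h import *
out=[]
for n in('top','scene'):
    p,d=snapshot(n); np.savez(n+'1',p=p,d=d); out.append(p)
save('ts1',np.vstack([cv2.resize(out[0][100:300,100:480],(760,400)),]))
z=np.load('top0.npz'); c,M=cam('top'); d1=np.load('top1.npz')['d']; P=cloud(c,M,d1); P0=cloud(c,M,z['d'])
dz=P[...,2]-P0[...,2]; m=(np.abs(dz)>.012); m[280:]=0; m&=P[...,2]<.1
blobs(out[0],P,m,12)
```

```text
px [87.  5.] n 17 xy mm [1578.  1077.3] size [19. 58.] ang 2.9 z -0.523--0.450 rgb [ 82.  91. 102.]
px [311.   6.] n 15 xy mm [1578.9  -23.1] size [22. 36.] ang 18.1 z -0.467--0.419 rgb [79. 88. 99.]
px [101.  11.] n 31 xy mm [1578.9 1023.4] size [21. 87.] ang 0.4 z -0.598--0.509 rgb [ 81.  91. 101.]
px [303.  11.] n 17 xy mm [1576.9   11.5] size [38. 16.] ang 87.5 z -0.508--0.446 rgb [78. 87. 98.]
px [ 5. 12.] n 18 xy mm [1578.  1545.8] size [77. 24.] ang 85.0 z -0.577--0.519 rgb [79. 88. 99.]
px [290.  14.] n 14 xy mm [1505.   69.] size [ 15. 156.] ang 87.4 z -0.514--0.297 rgb [104.  109.  109.5]
px [22. 18.] n 18 xy mm [1577.2 1482. ] size [63. 16.] ang 68.9 z -0.651--0.584 rgb [79. 88. 99.]
px [79. 20.] n 21 xy mm [1580.9 1170.1] size [42. 27.] ang 54.4 z -0.670--0.589 rgb [ 81.  90. 101.]
px [128.  18.] n 14 xy mm [1577.1  894.1] size [42. 19.] ang 87.1 z -0.626--0.580 rgb [ 82.   90.  102.5]
px [14. 25.] n 42 xy mm [1573.4 1558. ] size [63. 30.] ang 86.6 z -0.728--0.597 rgb [60.  45.  32.5]
px [108.  23.] n 29 xy mm [1572.4 1014.3] size [32. 33.] ang 39.2 z -0.691--0.605 rgb [ 
[... 13679 characters left out ...]
 13 xy mm [ 719.2 1440.4] size [21. 41.] ang 1.7 z -0.763--0.730 rgb [144. 143. 139.]
px [ 52. 186.] n 14 xy mm [ 711.7 1202.5] size [30. 22.] ang 89.8 z -0.760--0.738 rgb [111.5 113.  108. ]
px [312. 202.] n 239 xy mm [545.5 -57.5] size [47. 73.] ang 88.1 z 0.022-0.046 rgb [147. 150. 149.]
px [545. 193.] n 13 xy mm [  747.2 -1095.9] size [12. 32.] ang 80.7 z -0.464--0.412 rgb [61. 50. 35.]
px [539. 196.] n 18 xy mm [  747.5 -1095.5] size [37. 14.] ang 6.9 z -0.520--0.472 rgb [55.5 48.  33. ]
px [538. 215.] n 14 xy mm [  660.7 -1098.8] size [21. 11.] ang 8.5 z -0.549--0.488 rgb [59.5 48.  32.5]
px [261. 227.] n 162 xy mm [446.9 105.4] size [47. 43.] ang 4.9 z 0.002-0.014 rgb [192. 196. 197.]
```

View pics/ts1.png

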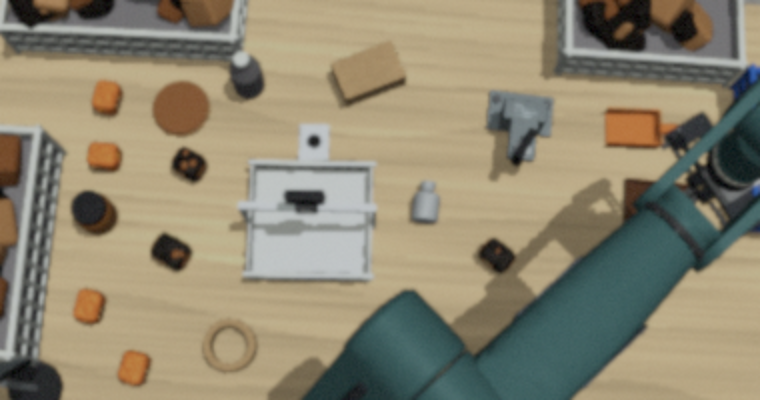

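The weight lies on its side right of the basket, at px ~(312,202) in the top view, at (0.545, -0.058) with its axis along x. I'll fetch it from there.

Run:
```python
from h import *
st(); go(.545,-.058,.22,2.99)
```

```text
t 6.6 [ 0.5431 -0.4506  0.1606] yaw 2.180 F [-0.3 -0.2  0.4] w 0.0004 j6 -1.38
go [ 0.545 -0.058  0.22 ] shift cm [32.09 22.61 -5.94] turn -0.810 j6 now -1.38 (after ~-2.19 w/o j1 change)
```

Emit:
servo_tool(series="-1 2 1 -6 -0.1;-1 32.1 22.6 -6 -0.81;-1 32.1 22.6 -6 -0.81;-1 32.1 22.6 -6 -0.81;-1 32.1 22.6 -6 -0.81;-1 32.1 22.6 -6 -0.81;-1 32.1 22.6 -6 -0.81;-1 32.1 22.6 -6 -0.81;-1 32.1 22.6 -6 -0.81;-1 32.1 22.6 -6 -0.81;-1 32.1 22.6 -6 -0.81;-1 32.1 22.6 -6 -0.81;-1 32.1 22.6 -6 -0.81;-1 32.1 22.6 -6 -0.81;-1 32.1 22.6 -6 -0.81")

```text
time: 7.88
tool_pos: [0.5451, -0.0598, 0.2207]
ee_rot: [-3.141, 0.001, 2.987]
wrist_force: [-0.4, -0.1, 0.3]
width: 0.0935
```

Run:
```python
from h import *
st(); p,P=wr('w3'); z=P[...,2]
m=(z>.01)&(z<.06)&(np.abs(P[...,1]+.06)<.07)&(P[...,0]>.46)&(P[...,0]<.63); blobs(p,P,m,300)
m&=(z>.036); blobs(p,P,m,300)
s=P[m]; q=s[:,:2]-s[:,:2].mean(0); u=np.linalg.svd(q,full_matrices=False)[2][0]; print('axis',u, 'deg',np.degrees(np.arctan2(u[1],u[0])))
```

```text
t 7.9 [ 0.5451 -0.0598  0.2207] yaw 2.987 F [-0.4 -0.1  0.3] w 0.0935 j6 -1.63
px [283. 182.] n 1833 xy mm [545.4 -53.8] size [43. 66.] ang 87.1 z 0.027-0.044 rgb [78. 79. 78.]
px [283. 179.] n 1145 xy mm [536.5 -53.4] size [34. 48.] ang 84.8 z 0.037-0.044 rgb [76. 77. 77.]
axis [ 0.99891081 -0.04666036] deg -2.6744128031848677
```

Run:
```python
from h import *
go(.546,-.054,.007,2.99)
```

```text
go [ 0.546 -0.054  0.007] shift cm [-1.000e-02  5.900e-01  2.134e+01] turn -0.003 j6 now -1.63 (after ~-1.63 w/o j1 change)
```

Emit:
servo_tool(series="-1 0 0.6 4 0;-1 0 0.6 8 0;-1 0 0.6 12 0;-1 0 0.6 15 0;-1 0 0.6 18 0;-1 0 0.6 20 0;-1 0 0.6 21.3 0;-1 0 0.6 21.3 0;-1 0 0.6 21.3 0;1 0 0.6 21.3 0;1 0 0.6 21.3 0;1 0 0.6 21.3 0;1 0 0.6 21.3 0;1 0 0.6 21.3 0;1 0 0.6 21.3 0;1 0 0.6 21.3 0;1 0 0.6 21.3 0;1 0 0.6 20.3 0;1 0 0.6 19 0;1 0 0.6 17 0")

```text
time: 9.6
tool_pos: [0.5443, -0.0517, 0.0494]
ee_rot: [3.141, -0.004, 2.99]
wrist_force: [-0.6, -0.8, -0.6]
width: 0.0239
```

Run:
```python
from h import *
st(); go(.548,-.45,.17,2.4); go(.548,-.45,.014,2.4)
```

```text
t 9.6 [ 0.5443 -0.0517  0.0494] yaw 2.990 F [-0.6 -0.8 -0.6] w 0.0239 j6 -1.62
go [ 0.548 -0.45   0.17 ] shift cm [ -6.34 -39.31 -12.09] turn 0.590 j6 now -1.62 (after ~-1.03 w/o j1 change)
go [ 0.548 -0.45   0.014] shift cm [ -6.4  -39.31   3.51] turn 0.590 j6 now -1.62 (after ~-1.03 w/o j1 change)
```

Emit:
servo_tool(series="-1 0 0 -12 0;-1 0 0 -12 0;-1 0 0 -12 0;-1 0 0 -12 0;-1 0 0 -12 0;-1 0 0 -12 0;-1 0 0 -12 0;-1 0 0 -12 0")

```text
time: 10.27
tool_pos: [0.5446, -0.0518, 0.168]
ee_rot: [3.141, -0.004, 2.99]
wrist_force: [0.5, -0.1, 0.3]
width: 0.0739
```

Run:
```python
from h import *
st(); p,P=wr('w4'); z=P[...,2]
m=(z>.01)&(z<.06)&(np.abs(P[...,1]+.06)<.07)&(P[...,0]>.46)&(P[...,0]<.66); blobs(p,P,m,300)
m&=(z>.036); blobs(p,P,m,200)
s=P[m]; q=s[:,:2]-s[:,:2].mean(0); u=np.linalg.svd(q,full_matrices=False)[2][0]; print('axis',u, 'deg',np.degrees(np.arctan2(u[1],u[0])))
```

```text
t 10.3 [ 0.5446 -0.0518  0.168 ] yaw 2.990 F [ 0.5 -0.1  0.3] w 0.0739 j6 -1.62
px [276. 192.] n 2378 xy mm [545.  -53.7] size [43. 65.] ang 87.1 z 0.027-0.044 rgb [78. 80. 79.]
px [275. 188.] n 1509 xy mm [536.3 -53.5] size [35. 47.] ang 87.1 z 0.037-0.044 rgb [78. 79. 79.]
axis [ 0.99881835 -0.04859951] deg -2.785644208527189
```

View pics/w4.png

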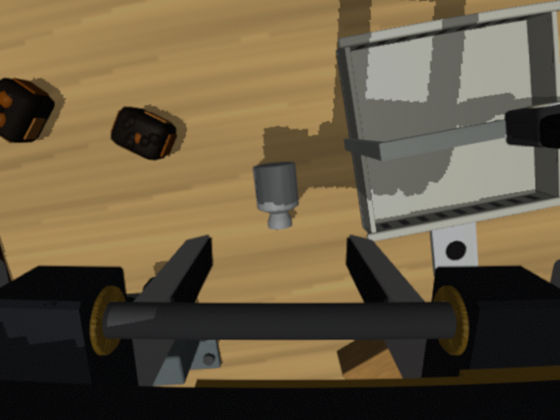

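Emit:
servo_tool(series="-0.5 -0.2 -0.2 4 0;-0.5 -0.2 -0.2 8 0;-0.5 -0.2 -0.2 11 0;-0.5 -0.2 -0.2 14 0;-0.5 -0.2 -0.2 16.1 0;-0.5 -0.2 -0.2 16.1 0;-0.5 -0.2 -0.2 16.1 0;1 -0.2 -0.2 16.1 0;1 -0.2 -0.2 16.1 0;1 -0.2 -0.2 16.1 0;1 -0.2 -0.2 16.1 0;1 -0.2 -0.2 16.1 0;1 -0.2 -0.2 16.1 0;1 -0.2 -0.2 16.1 0;1 -0.2 -0.2 16.1 0;1 -0.2 -0.2 16.1 0;1 -0.2 -0.2 16.1 0;1 -0.2 -0.2 15.5 0;1 -0.2 -0.2 14.5 0;1 -0.2 -0.2 13 0")

```text
time: 11.98
tool_pos: [0.5451, -0.0539, 0.0383]
ee_rot: [3.141, -0.006, 2.99]
wrist_force: [-0.3, 0.3, -0.5]
width: 0.0271
```

Run:
```python
from h import *
st(); go(.548,-.45,.17,2.4); go(.548,-.45,.014,2.4)
```

```text
t 12.0 [ 0.5451 -0.0539  0.0383] yaw 2.990 F [-0.3  0.3 -0.5] w 0.0271 j6 -1.62
go [ 0.548 -0.45   0.17 ] shift cm [ -6.19 -39.11 -13.21] turn 0.590 j6 now -1.62 (after ~-1.03 w/o j1 change)
go [ 0.548 -0.45   0.014] shift cm [ -6.28 -39.11   2.39] turn 0.590 j6 now -1.62 (after ~-1.03 w/o j1 change)
```

Emit:
servo_tool(series="-0.4 0 0 -1 0;-0.4 0 0 -1 0;-0.4 0 0 -1 0;-0.4 0 0 -1 0;-0.4 0 0 -1 0;-0.4 0 0 1 0;-0.4 0 0 3.4 0;-0.4 0 0 3.4 0;-0.4 0 0 3.4 0;1 0 0 3.4 0;1 0 0 3.4 0;1 0 0 3.4 0;1 0 0 3.4 0;1 0 0 3.4 0;1 0 0 3.4 0;1 0 0 3.4 0;1 0 0 3.4 0;1 0 0 3.4 0")

```text
time: 13.48
tool_pos: [0.5483, -0.0552, 0.0073]
ee_rot: [-3.14, 0.002, 2.99]
wrist_force: [-0.1, -4.2, 5.2]
width: 0.0376
```

Run:
```python
from h import *
st(); p,P=wr('w5')
```

```text
t 13.5 [ 0.5483 -0.0552  0.0073] yaw 2.990 F [-0.1 -4.2  5.2] w 0.0376 j6 -1.62
```

Emit:
servo_tool(series="1 0 0 -0.3 0;1 0 0 -0.6 0")

```text
time: 13.7
tool_pos: [0.5456, -0.0532, 0.0104]
ee_rot: [3.14, -0.005, 2.99]
wrist_force: [0.4, 0.3, -5.2]
width: 0.0371
```

Emit:
servo_tool(series="1 0 0 0.5 0;-0.4 0 0 0.5 0;-0.4 0 0 0.5 0;-0.4 0 0 0.5 0;-0.4 0 0 1.1 0;-0.4 0 0 1.1 0;-0.4 0 0 1.1 0;1 0 0 1.1 0;1 0 0 1.1 0;1 0 0 1.1 0;1 0 0 1.1 0;1 0 0 1.1 0;1 0 0 1.1 0;1 0 0 1.1 0;1 0 0 1.1 0;1 0 0 1.1 0;1 0 0 1.1 0")

```text
time: 15.12
tool_pos: [0.5476, -0.0542, 0.0014]
ee_rot: [3.141, 0.0, 2.99]
wrist_force: [0.5, 2.4, 0.7]
width: 0.0419
```

Emit:
servo_tool(series="1 0 0 -0.3 0;1 0 0 -0.6 0;1 0 0 -1 0;1 0 0 -1.5 0;1 0 0 -1.5 0;1 0 0 -1.5 0")

```text
time: 15.62
tool_pos: [0.5477, -0.0546, 0.0166]
ee_rot: [-3.141, 0.001, 2.99]
wrist_force: [-0.5, 0.0, -4.6]
width: 0.0419
```

Run:
```python
from h import *
st(); p,P=wr('w6'); z=P[...,2]
m=(z>.01)&(z<.09)&(np.abs(P[...,1]+.06)<.07)&(P[...,0]>.46)&(P[...,0]<.66); blobs(p,P,m,300)
save('w56',np.hstack([cv2.imread('pics/w5.png')[:,:,::-1][120:330,130:430],p[120:330,130:430]]))
```

```text
t 15.6 [ 0.5477 -0.0546  0.0166] yaw 2.990 F [-0.5  0.  -4.6] w 0.0419 j6 -1.62
px [278. 237.] n 11153 xy mm [537.5 -52.4] size [72. 60.] ang 15.8 z 0.042-0.083 rgb [86. 87. 86.]
```

View pics/w56.png

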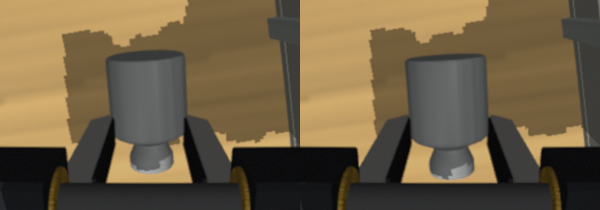

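Run:
```python
from h import *
go(.553,-.449,.15,2.99); go(.553,-.449,.0085,2.99)
```

```text
go [ 0.553 -0.449  0.15 ] shift cm [ -6.52 -38.92 -13.36] turn -0.000 j6 now -1.62 (after ~-1.62 w/o j1 change)
go [ 0.553 -0.449  0.008] shift cm [ -6.51 -38.91   0.79] turn -0.000 j6 now -1.62 (after ~-1.62 w/o j1 change)
```

Emit:
servo_tool(series="1 0 0 -1 0;1 0 0 -3 0;1 0 0 -6 0;1 0 0 -9 0;1 0 0 -12 0;1 -0.2 -1 -13.3 0;1 -0.5 -3 -13.3 0;1 -1 -6 -13.3 0;1 -1.5 -9 -13.3 0;1 -2 -12 -13.3 0;1 -2.5 -15 -13.3 0;1 -3 -18 -13.3 0;1 -3.5 -21 -13.3 0;1 -4 -24 -13.3 0;1 -4.5 -27 -13.3 0;1 -5 -30 -13.3 0;1 -5.5 -33 -13.3 0;1 -6 -36 -13.3 0;1 -6.4 -38.3 -13.3 0;1 -6.5 -38.9 -13.3 0")

```text
time: 17.33
tool_pos: [0.5515, -0.4531, 0.1484]
ee_rot: [-3.14, -0.001, 2.986]
wrist_force: [-0.5, 1.0, -5.4]
width: 0.0417
```

Run:
```python
from h import *
st(); go(.553,-.449,.0085,2.99)
```

```text
t 17.3 [ 0.5515 -0.4531  0.1484] yaw 2.986 F [-0.5  1.  -5.4] w 0.0417 j6 -2.18
go [ 0.553 -0.449  0.008] shift cm [-0.1   0.46 13.99] turn -0.004 j6 now -2.18 (after ~-2.19 w/o j1 change)
```

Emit:
servo_tool(series="1 0 0.2 3 0;1 0 0.2 6 0;1 0 0.2 9 0;1 0 0.2 11 0;1 0 0.2 12.5 0;1 0 0.2 13.5 0;1 0 0.2 14 0;1 0 0.2 14 0;1 0 0.2 14 0;-0.4 0 0.2 14 0;-0.4 0 0.2 14 0;-0.4 0 0.2 14 0;-0.4 0 0.2 14 0;-0.4 0 0.2 12 0;-0.4 0 0.2 9 0;-0.4 0 0.2 5 0;-0.4 0 0.2 1 0;-0.4 0 0.2 -3 0;-0.4 0 0.2 -5 0;-0.4 0 0.2 -5 0")

```text
time: 19.0
tool_pos: [0.5554, -0.4489, 0.2094]
ee_rot: [-3.132, 0.013, 2.99]
wrist_force: [-0.2, -0.1, 0.1]
width: 0.0659
```

Run:
```python
from h import *
st(); p,P=wr('w7'); z=P[...,2]
m=(z>.02)&(z<.09)&(np.hypot(P[...,0]-.546,P[...,1]+.449)<.08); blobs(p,P,m,300)
# lumps C,D visible?
hsv=cv2.cvtColor(p,cv2.COLOR_RGB2HSV); m=(z>.015)&(z<.065)&(hsv[...,2]<80)&(P[...,0]<.56)&(P[...,1]>-.38)&(P[...,1]<0); blobs(p,P,m,300)
go(.415,-.302,.22,2.99)
```

```text
t 19.0 [ 0.5554 -0.4489  0.2094] yaw 2.990 F [-0.2 -0.1  0.1] w 0.0659 j6 -2.18
px [281. 176.] n 1997 xy mm [ 548.1 -446.1] size [43. 66.] ang 84.5 z 0.032-0.049 rgb [94. 95. 95.]
px [401.  37.] n 2420 xy mm [ 417.5 -301.5] size [44. 60.] ang 46.0 z 0.026-0.045 rgb [20. 15. 10.]
px [517.  64.] n 2309 xy mm [ 462.1 -178.9] size [52. 40.] ang 54.4 z 0.019-0.045 rgb [20. 16. 11.]
go [ 0.415 -0.302  0.22 ] shift cm [16.   12.32 -1.69] turn -0.000 j6 now -2.18 (after ~-2.18 w/o j1 change)
```

Run:
```python
from h import *
go(.4175,-.3015,.2,2.374); go(.4175,-.3015,.009,2.374)
```

```text
go [ 0.418 -0.302  0.2  ] shift cm [15.77 12.42  0.31] turn 0.616 j6 now -2.18 (after ~-1.56 w/o j1 change)
go [ 0.418 -0.302  0.009] shift cm [15.93 12.53 19.41] turn 0.616 j6 now -2.18 (after ~-1.56 w/o j1 change)
```

Emit:
servo_tool(series="-0.6 15.8 12.4 0.3 0.616;-0.6 15.8 12.4 0.3 0.616;-0.6 15.8 12.4 0.3 0.616;-0.6 15.8 12.4 0.3 0.616;-0.6 15.8 12.4 0.3 0.616;-0.6 15.8 12.4 2 0.616;-0.6 15.8 12.4 6 0.616;-0.6 15.8 12.4 10 0.616;-0.6 15.8 12.4 14 0.616;-0.6 15.8 12.4 17 0.616;-0.6 15.8 12.4 19 0.616;-0.6 15.8 12.4 19.3 0.616;-0.6 15.8 12.4 19.3 0.616;1 15.8 12.4 19.3 0.616;1 15.8 12.4 19.3 0.616;1 15.8 12.4 19.3 0.616;1 15.8 12.4 19.3 0.616;1 15.8 12.4 19.3 0.616;1 15.8 12.4 19.3 0.616;1 15.8 12.4 19.3 0.616")

```text
time: 20.72
tool_pos: [0.4165, -0.3008, 0.0074]
ee_rot: [3.141, 0.002, 2.374]
wrist_force: [0.5, -0.0, 3.5]
width: 0.0436
```

Emit:
servo_tool(series="1 0 0 -2 0;1 0 0 -5 0;1 0 0 -9 0;1 0 0 -13 0;1 0 0 -17 0;1 0 0 -21 0;1 0 0 -21 0;1 0 0 -21 0")

```text
time: 21.38
tool_pos: [0.4169, -0.3013, 0.2193]
ee_rot: [3.142, 0.006, 2.374]
wrist_force: [-0.2, 0.5, -1.5]
width: 0.0434
```

Run:
```python
from h import *
st(); go(.4436,.084,.22,3.177); go(.4436,.084,.02,3.177)
```

```text
t 21.4 [ 0.4169 -0.3013  0.2193] yaw 2.374 F [-0.2  0.5 -1.5] w 0.0434 j6 -1.54
go [0.444 0.084 0.22 ] shift cm [24.84 29.58 -0.23] turn -0.803 j6 now -1.54 (after ~-2.34 w/o j1 change)
go [0.444 0.084 0.02 ] shift cm [24.97 29.58 19.77] turn -0.803 j6 now -1.54 (after ~-2.34 w/o j1 change)
```

Emit:
servo_tool(series="1 1.3 1.5 0 -0.1;1 3.8 4.5 0 -0.22;1 6.3 7.5 0 -0.34;1 8.8 10.5 0 -0.46;1 11.3 13.5 0 -0.58;1 13.8 16.5 0 -0.7;1 16.3 19.5 0 -0.8;1 18.8 22.5 0 -0.8;1 21.3 25.5 0 -0.8;1 23.5 28.2 0 -0.8;1 24.8 29.6 0 -0.8;1 24.8 29.6 0 -0.8;1 24.8 29.6 0 -0.8")

```text
time: 22.47
tool_pos: [0.4417, 0.0854, 0.2136]
ee_rot: [-3.141, -0.005, -3.107]
wrist_force: [0.0, 0.0, -1.9]
width: 0.0438
```

Run:
```python
from h import *
st(); go(.4436,.084,.02,3.177)
```

```text
t 22.5 [0.4417 0.0854 0.2136] yaw -3.107 F [ 0.   0.  -1.9] w 0.0438 j6 -1.54
go [0.444 0.084 0.02 ] shift cm [-0.28 -0.13 19.36] turn -0.001 j6 now -1.54 (after ~-1.54 w/o j1 change)
```

Emit:
servo_tool(series="1 -0.1 -0.1 4 0;1 -0.1 -0.1 8 0;1 -0.1 -0.1 12 0;1 -0.1 -0.1 15 0;1 -0.1 -0.1 17 0;1 -0.1 -0.1 18.5 0;1 -0.1 -0.1 19.4 0;1 -0.1 -0.1 19.4 0;1 -0.1 -0.1 19.4 0;-0.5 -0.1 -0.1 19.4 0;-0.5 -0.1 -0.1 19.4 0;-0.5 -0.1 -0.1 19.4 0;-0.5 -0.1 -0.1 17 0;-0.5 -0.1 -0.1 13 0;-0.5 -0.1 -0.1 9 0;-0.5 -0.1 -0.1 5 0;-0.5 -0.1 -0.1 1 0;-0.5 -0.1 -0.1 -3 0;-0.5 -0.1 -0.1 -4 0;-0.5 -0.1 -0.1 -4 0")

```text
time: 24.13
tool_pos: [0.4462, 0.0842, 0.2617]
ee_rot: [3.141, 0.011, -3.109]
wrist_force: [-0.2, -0.0, -0.0]
width: 0.0705
```

Run:
```python
from h import *
st(); p,P=wr('w8'); z=P[...,2]; hsv=cv2.cvtColor(p,cv2.COLOR_RGB2HSV)
m=(z>.015)&(z<.075)&(hsv[...,2]<85)&(P[...,0]<.65)&(P[...,1]>-.25)&(P[...,1]<.42); blobs(p,P,m,300)
m=(z>.185)&(z<.22); blobs(p,P,m,300)
```

```text
t 24.1 [0.4462 0.0842 0.2617] yaw -3.109 F [-0.2 -0.  -0. ] w 0.0705 j6 -1.54
px [523.  31.] n 467 xy mm [249.7 379.9] size [55. 24.] ang 21.4 z 0.016-0.034 rgb [71. 31.  0.]
px [420.  51.] n 1632 xy mm [291.4 240.5] size [83. 74.] ang 7.4 z 0.017-0.037 rgb [73. 53. 29.]
px [279. 178.] n 1359 xy mm [443.6  84.8] size [60. 44.] ang 1.3 z 0.041-0.052 rgb [21. 16. 11.]
px [386. 196.] n 558 xy mm [467.1 225.5] size [119.  13.] ang 8.1 z 0.016-0.042 rgb [63. 62. 58.]
px [484. 178.] n 1601 xy mm [434.8 352.6] size [59. 46.] ang 65.9 z 0.021-0.041 rgb [18. 14. 10.]
px [ 81. 185.] n 1485 xy mm [ 460.9 -172.1] size [55. 39.] ang 55.7 z 0.019-0.045 rgb [19. 14. 10.]
px [267. 283.] n 495 xy mm [588.5  68. ] size [85. 35.] ang 64.1 z 0.016-0.044 rgb [53. 53. 49.]
px [321. 276.] n 1544 xy mm [499.9 124.3] size [18. 47.] ang 2.1 z 0.188-0.210 rgb [19. 18. 19.]
```

Run:
```python
from h import *
go(.4335,.3525,.22,4.292); go(.4335,.3525,.009,4.292)
```

```text
go [0.434 0.352 0.22 ] shift cm [ 0.29 26.87  3.83] turn -1.118 j6 now -1.54 (after ~-2.66 w/o j1 change)
go [0.434 0.352 0.009] shift cm [ 0.39 26.87 24.93] turn -1.118 j6 now -1.54 (after ~-2.66 w/o j1 change)
```

Emit:
servo_tool(series="-0.5 0.2 3 1 -1.118;-0.5 0.2 7 3.8 -1.118;-0.5 0.2 11 3.8 -1.118;-0.5 0.2 15 3.8 -1.118;-0.5 0.2 19 3.8 -1.118;-0.5 0.2 23 3.8 -1.118;-0.5 0.2 26.9 3.8 -1.118;-0.5 0.2 26.9 7 -1.118;-0.5 0.2 26.9 11 -1.118;-0.5 0.2 26.9 15 -1.118;-0.5 0.2 26.9 19 -1.118;-0.5 0.2 26.9 22 -1.118;-0.5 0.2 26.9 24 -1.118;-0.5 0.2 26.9 24.9 -1.118;-0.5 0.2 26.9 24.9 -1.118;-0.5 0.2 26.9 24.9 -1.118")

```text
time: 25.52
tool_pos: [0.4326, 0.3523, 0.0064]
ee_rot: [3.141, -0.002, -1.991]
wrist_force: [0.2, 0.5, 0.6]
width: 0.0703
```

Emit:
servo_tool(series="1 0 0 0 0;1 0 0 0 0;1 0 0 0 0;1 0 0 0 0;1 0 0 0 0;1 0 0 0 0;1 0 0 0 0;1 0 0 -2 0;1 0 0 -5 0;1 0 0 -9 0;1 0 0 -13 0;1 0 0 -17 0;1 0 0 -21 0;1 0 0 -21 0;1 0 0 -21 0")

```text
time: 26.77
tool_pos: [0.4345, 0.3536, 0.2203]
ee_rot: [-3.138, 0.005, -1.991]
wrist_force: [-0.3, -0.3, -1.4]
width: 0.0452
```

Run:
```python
from h import *
st(); go(.4405,.174,.22,3.177); go(.4405,.174,.02,3.177)
```

```text
t 26.8 [0.4345 0.3536 0.2203] yaw -1.991 F [-0.3 -0.3 -1.4] w 0.0452 j6 -2.14
go [0.44  0.174 0.22 ] shift cm [16.15 -7.88 -0.03] turn 1.115 j6 now -2.14 (after ~-1.02 w/o j1 change)
go [0.44  0.174 0.02 ] shift cm [16.25 -7.82 19.97] turn 1.115 j6 now -2.14 (after ~-1.02 w/o j1 change)
```

Emit:
servo_tool(series="1 1.5 -0.7 0 0.12;1 4.5 -2.2 0 0.25;1 7.5 -3.7 0 0.37;1 10.5 -5.2 0 0.5;1 13.5 -6.6 0 0.62;1 16.1 -7.9 0 0.75;1 16.1 -7.9 0 0.87;1 16.1 -7.9 0 1;1 16.1 -7.9 0 1.115;1 16.1 -7.9 0 1.115;1 16.1 -7.9 4 1.115;1 16.1 -7.9 8 1.115;1 16.1 -7.9 12 1.115;1 16.1 -7.9 15.5 1.115;1 16.1 -7.9 18 1.115;1 16.1 -7.9 19.5 1.115;1 16.1 -7.9 20 1.115;1 16.1 -7.9 20 1.115;1 16.1 -7.9 20 1.115")

```text
time: 28.35
tool_pos: [0.4384, 0.1733, 0.0157]
ee_rot: [-3.141, -0.003, -3.104]
wrist_force: [0.4, -0.2, -0.6]
width: 0.0458
```

Emit:
servo_tool(series="-0.5 0 0 0 0;-0.5 0 0 0 0;-0.5 0 0 0 0;-0.5 0 0 -3 0;-0.5 0 0 -7 0;-0.5 0 0 -11 0;-0.5 0 0 -15 0;-0.5 0 0 -19 0;-0.5 0 0 -23 0;-0.5 0 0 -24 0;-0.5 0 0 -24 0")

```text
time: 29.27
tool_pos: [0.4416, 0.1741, 0.262]
ee_rot: [3.14, 0.009, -3.106]
wrist_force: [-0.2, 0.2, -0.3]
width: 0.0706
```

Run:
```python
from h import *
st(); p,P=wr('w9'); z=P[...,2]; hsv=cv2.cvtColor(p,cv2.COLOR_RGB2HSV)
m=(z>.015)&(z<.075)&(hsv[...,2]<85)&(P[...,0]<.66)&(P[...,0]>.38)&(P[...,1]>-.25)&(P[...,1]<.42); blobs(p,P,m,400)
m=(z>.185)&(z<.22); blobs(p,P,m,300)
go(.581,.337,.24,65*np.pi/180); go(.461,-.172,.24,.97)
```

```text
t 29.3 [0.4416 0.1741 0.262 ] yaw -3.106 F [-0.2  0.2 -0.3] w 0.0706 j6 -1.35
px [278. 180.] n 1591 xy mm [440.  175.1] size [60. 46.] ang 1.6 z 0.041-0.050 rgb [23. 18. 13.]
px [170. 201.] n 562 xy mm [477.6  35.1] size [119.   2.] ang 2.5 z 0.017-0.040 rgb [51. 51. 47.]
px [209. 179.] n 1369 xy mm [445.   85.5] size [57. 44.] ang 1.7 z 0.035-0.052 rgb [27. 22. 15.]
px [ 19. 187.] n 1364 xy mm [ 462.2 -169.5] size [51. 39.] ang 58.7 z 0.018-0.045 rgb [18. 14.  9.]
px [287. 284.] n 451 xy mm [587.1 192.9] size [14. 77.] ang 11.2 z 0.017-0.042 rgb [55. 54. 50.]
px [234. 278.] n 1471 xy mm [499.4 138.2] size [18. 45.] ang 2.9 z 0.189-0.210 rgb [19. 19. 20.]
go [0.581 0.337 0.24 ] shift cm [-14.62  15.82   1.93] turn 2.043 j6 now -1.35 (after ~0.69 w/o j1 change)
go [ 0.461 -0.172  0.24 ] shift cm [ -0.82 -34.63   1.84] turn 2.207 j6 now -1.35 (after ~0.86 w/o j1 change)
```

Emit:
servo_tool(series="-0.5 -3 3.2 1.5 2.04;-0.5 -6 6.4 1.5 2.04;-0.5 -9 9.6 1.5 2.04;-0.5 -12 13 1.5 2.04;-0.5 -14.6 15.8 1.9 2.04;-0.5 -14.6 15.8 1.9 2.04;-0.5 -14.6 15.8 1.9 2.04;-0.5 -14.6 15.8 1.9 2.04;-0.5 -14.6 15.8 1.9 2.04;-0.5 -14.6 15.8 1.9 2.04;-0.5 -14.6 15.8 1.9 2.04;-0.5 -14.6 15.8 1.9 2.04;-0.5 -14.6 15.8 1.9 2.04;-0.5 -14.6 15.8 1.9 2.04;-0.5 -14.6 15.8 1.9 2.04;-0.5 -14.6 15.8 1.9 2.04;-0.5 -14.6 15.8 1.9 2.04;-0.5 -14.6 15.8 1.9 2.04")

```text
time: 30.82
tool_pos: [0.5789, 0.336, 0.2341]
ee_rot: [-3.138, 0.005, 1.136]
wrist_force: [-0.7, 0.6, -0.9]
width: 0.0702
```

Run:
```python
from h import *
st(); p,P=wr('w10'); z=P[...,2]; hsv=cv2.cvtColor(p,cv2.COLOR_RGB2HSV)
m=(z>.018)&(z<.065)&(hsv[...,2]<85)&(np.hypot(P[...,0]-.581,P[...,1]-.337)<.1); blobs(p,P,m,200)
```

```text
t 30.8 [0.5789 0.336  0.2341] yaw 1.136 F [-0.7  0.6 -0.9] w 0.0702 j6 0.88
px [282. 179.] n 1215 xy mm [583.9 341.9] size [49. 41.] ang 65.4 z 0.036-0.049 rgb [28. 23. 17.]
```

Run:
```python
from h import *
go(.5835,.3415,.011,1.141)
```

```text
go [0.584 0.342 0.011] shift cm [ 0.78  0.26 22.35] turn -0.003 j6 now 0.87 (after ~0.87 w/o j1 change)
```

Emit:
servo_tool(series="-0.5 0.7 0.2 4 0;-0.5 0.7 0.2 8 0;-0.5 0.7 0.2 12 0;-0.5 0.7 0.2 16 0;-0.5 0.7 0.2 19 0;-0.5 0.7 0.2 21 0;-0.5 0.7 0.2 22.3 0;-0.5 0.7 0.2 22.3 0;1 0.7 0.2 22.3 0;1 0.7 0.2 22.3 0;1 0.7 0.2 22.3 0;1 0.7 0.2 22.3 0;1 0.7 0.2 22.3 0;1 0.7 0.2 22.3 0;1 0.7 0.2 22.3 0;1 0.7 0.2 22.3 0")

```text
time: 32.2
tool_pos: [0.5858, 0.3426, 0.0172]
ee_rot: [3.14, -0.002, 1.137]
wrist_force: [-0.7, 0.2, 6.1]
width: 0.0413
```

Emit:
servo_tool(series="1 0 0 -2 0;1 0 0 -5 0;1 0 0 -9 0;1 0 0 -13 0;1 0 0 -17 0;1 0 0 -21 0;1 0 0 -23 0;1 0 0 -23 0")

```text
time: 32.87
tool_pos: [0.5868, 0.343, 0.2526]
ee_rot: [3.134, -0.009, 1.137]
wrist_force: [-0.5, -0.0, -0.3]
width: 0.0412
```

Run:
```python
from h import *
st(); go(.5554,.178,.24,.035); go(.5554,.178,.022,.035)
```

```text
t 32.9 [0.5868 0.343  0.2526] yaw 1.137 F [-0.5 -0.  -0.3] w 0.0412 j6 0.88
go [0.555 0.178 0.24 ] shift cm [-16.3    4.08   1.14] turn 1.102 j6 now 0.88 (after ~1.98 w/o j1 change)
go [0.555 0.178 0.022] shift cm [-16.51   3.91  22.94] turn 1.102 j6 now 0.88 (after ~1.98 w/o j1 change)
```

Emit:
servo_tool(series="1 -1.5 0.4 0 0.12;1 -4.5 1.2 0 0.25;1 -7.5 1.9 0.5 0.37;1 -10.5 2.6 1 0.5;1 -13.5 3.4 1 0.62;1 -16.4 4 1 0.75;1 -16.4 4 1 0.87;1 -16.4 4 1 1;1 -16.4 4 1 1.1;1 -16.4 4 1 1.1;1 -16.4 4 1 1.1;1 -16.4 4 1 1.1")

```text
time: 33.87
tool_pos: [0.5515, 0.1764, 0.2334]
ee_rot: [3.141, 0.003, 0.039]
wrist_force: [-0.1, 0.4, -0.8]
width: 0.0415
```

Run:
```python
from h import *
st(); go(.557,.178,.025,.035)
```

```text
t 33.9 [0.5515 0.1764 0.2334] yaw 0.039 F [-0.1  0.4 -0.8] w 0.0415 j6 1.74
go [0.557 0.178 0.025] shift cm [ 0.62 -0.15 20.84] turn 0.004 j6 now 1.74 (after ~1.75 w/o j1 change)
```

Emit:
servo_tool(series="1 0.6 -0.1 4 0;1 0.6 -0.1 8 0;1 0.6 -0.1 12 0;1 0.6 -0.1 16 0;1 0.6 -0.1 18.5 0;1 0.6 -0.1 20 0;1 0.6 -0.1 20.8 0;1 0.6 -0.1 20.8 0;1 0.6 -0.1 20.8 0;-0.5 0.6 -0.1 20.8 0;-0.5 0.6 -0.1 20.8 0;-0.5 0.6 -0.1 20.8 0;-0.5 0.6 -0.1 18 0;-0.5 0.6 -0.1 14 0;-0.5 0.6 -0.1 10 0;-0.5 0.6 -0.1 6 0;-0.5 0.6 -0.1 2 0;-0.5 0.6 -0.1 -2 0;-0.5 0.6 -0.1 -3 0;-0.5 0.6 -0.1 -3 0")

```text
time: 35.53
tool_pos: [0.5601, 0.1781, 0.2712]
ee_rot: [-3.14, -0.011, 0.037]
wrist_force: [-0.0, -0.0, -0.3]
width: 0.0704
```

Run:
```python
from h import *
st(); p,P=wr('w11'); z=P[...,2]; hsv=cv2.cvtColor(p,cv2.COLOR_RGB2HSV)
m=(z>.02)&(z<.075)&(hsv[...,2]<85)&(P[...,0]>.38)&(P[...,0]<.7)&(P[...,1]>-.05)&(P[...,1]<.28); blobs(p,P,m,250)
m=(z>.185)&(z<.22); blobs(p,P,m,300)
go(.462,-.1735,.24,.98)
```

```text
t 35.5 [0.5601 0.1781 0.2712] yaw 0.037 F [-0.  -0.  -0.3] w 0.0704 j6 1.75
px [385. 204.] n 402 xy mm [534.5  36.9] size [114.   1.] ang 2.4 z 0.021-0.040 rgb [49. 49. 45.]
px [278. 187.] n 1249 xy mm [555.3 179.7] size [51. 42.] ang 2.8 z 0.043-0.057 rgb [23. 17. 10.]
px [276. 277.] n 1188 xy mm [433.3 190.3] size [52. 84.] ang 3.1 z 0.026-0.049 rgb [21. 17. 13.]
px [323. 280.] n 1499 xy mm [501.4 136.8] size [18. 49.] ang 2.2 z 0.189-0.209 rgb [18. 17. 18.]
go [ 0.462 -0.174  0.24 ] shift cm [-11.    34.76   2.65] turn -0.943 j6 now 1.75 (after ~0.80 w/o j1 change)
```

Emit:
servo_tool(series="-0.5 -11 34.8 0 -0.94;-0.5 -11 34.8 0 -0.94;-0.5 -11 34.8 0 -0.94;-0.5 -11 34.8 0 -0.94;-0.5 -11 34.8 0 -0.94;-0.5 -11 34.8 0 -0.94;-0.5 -11 34.8 0 -0.94;-0.5 -11 34.8 0 -0.94;-0.5 -11 34.8 2 -0.94;-0.5 -11 34.8 3 -0.94;-0.5 -11 34.8 3 -0.94;-0.5 -11 34.8 3 -0.94")

```text
time: 36.58
tool_pos: [0.4589, -0.1741, 0.231]
ee_rot: [-3.133, 0.0, 0.974]
wrist_force: [0.5, 0.3, 0.1]
width: 0.0703
```

Run:
```python
from h import *
st(); p,P=wr('w12'); z=P[...,2]; hsv=cv2.cvtColor(p,cv2.COLOR_RGB2HSV)
m=(z>.018)&(z<.065)&(hsv[...,2]<85)&(np.hypot(P[...,0]-.461,P[...,1]+.175)<.1); blobs(p,P,m,200)
m&=(z>.036); blobs(p,P,m,200)
go(.462,-.1755,.011,.97)
```

```text
t 36.6 [ 0.4589 -0.1741  0.231 ] yaw 0.974 F [0.5 0.3 0.1] w 0.0703 j6 0.12
px [283. 184.] n 1460 xy mm [ 463.  -173.8] size [52. 41.] ang 56.3 z 0.034-0.046 rgb [22. 17. 13.]
px [283. 186.] n 1339 xy mm [ 461.8 -174.3] size [50. 39.] ang 54.6 z 0.038-0.046 rgb [20. 17. 13.]
go [ 0.462 -0.176  0.011] shift cm [-0.05  0.4  22.16] turn 0.006 j6 now 0.12 (after ~0.12 w/o j1 change)
```

Emit:
servo_tool(series="-0.5 0.1 0.2 4 0;-0.5 0.1 0.2 8 0;-0.5 0.1 0.2 12 0;-0.5 0.1 0.2 16 0;-0.5 0.1 0.2 19 0;-0.5 0.1 0.2 21 0;-0.5 0.1 0.2 22 0;-0.5 0.1 0.2 22 0;1 0.1 0.2 22 0;1 0.1 0.2 22 0;1 0.1 0.2 22 0;1 0.1 0.2 22 0;1 0.1 0.2 22 0;1 0.1 0.2 22 0;1 0.1 0.2 22 0;1 0.1 0.2 22 0")

```text
time: 37.97
tool_pos: [0.4639, -0.1748, 0.0165]
ee_rot: [3.14, -0.0, 0.977]
wrist_force: [-0.6, 0.8, 6.0]
width: 0.0391
```

Emit:
servo_tool(series="1 0 0 -2 0;1 0 0 -5 0;1 0 0 -9 0;1 0 0 -13 0;1 0 0 -17 0;1 0 0 -21 0;1 0 0 -24 0;1 0 0 -24 0")

```text
time: 38.63
tool_pos: [0.4658, -0.1758, 0.2631]
ee_rot: [3.128, -0.002, 0.977]
wrist_force: [0.4, -0.6, -0.1]
width: 0.0396
```

Run:
```python
from h import *
st(); go(.5585,.088,.25,.035)
```

```text
t 38.6 [ 0.4658 -0.1758  0.2631] yaw 0.977 F [ 0.4 -0.6 -0.1] w 0.0396 j6 0.12
go [0.558 0.088 0.25 ] shift cm [27.05 -7.1   1.25] turn 0.942 j6 now 0.12 (after ~1.06 w/o j1 change)
```

Emit:
servo_tool(series="1 1.5 -0.4 0 0.1;1 4.5 -1.2 0 0.22;1 7.5 -2 0 0.34;1 10.5 -2.8 0 0.46;1 13.5 -3.5 0 0.58;1 16.5 -4.3 0 0.7;1 19.5 -5.1 0 0.82;1 22.5 -5.9 0 0.94;1 25.5 -6.7 0 0.94;1 27 -7.1 1 0.94;1 27 -7.1 1 0.94;1 27 -7.1 1 0.94")

```text
time: 39.63
tool_pos: [0.5545, 0.0894, 0.2424]
ee_rot: [3.141, 0.005, 0.038]
wrist_force: [-0.0, -0.2, -1.3]
width: 0.0391
```

Run:
```python
from h import *
st(); go(.5585,.088,.0255,.035)
```

```text
t 39.6 [0.5545 0.0894 0.2424] yaw 0.038 F [-0.  -0.2 -1.3] w 0.0391 j6 1.59
go [0.558 0.088 0.026] shift cm [ 0.51  0.14 21.69] turn 0.003 j6 now 1.59 (after ~1.60 w/o j1 change)
```

Emit:
servo_tool(series="1 0.4 0.1 4 0;1 0.4 0.1 8 0;1 0.4 0.1 12 0;1 0.4 0.1 16 0;1 0.4 0.1 19 0;1 0.4 0.1 21 0;1 0.4 0.1 21.7 0;1 0.4 0.1 21.7 0;1 0.4 0.1 21.7 0;-0.5 0.4 0.1 21.7 0;-0.5 0.4 0.1 21.7 0;-0.5 0.4 0.1 21.7 0;-0.5 0.4 0.1 18 0;-0.5 0.4 0.1 14 0;-0.5 0.4 0.1 10 0;-0.5 0.4 0.1 6 0;-0.5 0.4 0.1 2 0;-0.5 0.4 0.1 -2 0;-0.5 0.4 0.1 -5 0;-0.5 0.4 0.1 -5 0")

```text
time: 41.3
tool_pos: [0.5621, 0.0884, 0.3052]
ee_rot: [-3.141, -0.017, 0.037]
wrist_force: [-0.6, -0.4, 0.4]
width: 0.0704
```

Run:
```python
from h import *
st(); p,P=wr('w13'); z=P[...,2]; hsv=cv2.cvtColor(p,cv2.COLOR_RGB2HSV)
m=(z>.02)&(z<.075)&(hsv[...,2]<85)&(P[...,0]>.38)&(P[...,0]<.7)&(P[...,1]>0)&(P[...,1]<.28); blobs(p,P,m,250)
m=(z>.185)&(z<.22); blobs(p,P,m,300)
m=(z>.1)&(z<.15); blobs(p,P,m,300)
go(.51,.06,.36,.035)
q,d=snapshot('top'); save('t2',q[100:300,130:480]); np.savez('top2',p=q,d=d)
```

```text
t 41.3 [0.5621 0.0884 0.3052] yaw 0.037 F [-0.6 -0.4  0.4] w 0.0704 j6 1.59
px [181. 200.] n 368 xy mm [528.3 227.1] size [110.   2.] ang 2.5 z 0.022-0.043 rgb [48. 47. 44.]
px [279. 183.] n 1076 xy mm [560.5  88.3] size [52. 40.] ang 2.7 z 0.042-0.054 rgb [22. 18. 14.]
px [214. 184.] n 1158 xy mm [553.9 178.6] size [54. 44.] ang 2.1 z 0.036-0.057 rgb [20. 14.  8.]
px [270. 271.] n 1322 xy mm [438.2 111.2] size [ 55. 156.] ang 2.5 z 0.024-0.051 rgb [34. 25. 14.]
px [239. 264.] n 1230 xy mm [501.7 126.1] size [18. 50.] ang 2.4 z 0.189-0.209 rgb [12. 11. 12.]
px [132.  26.] n 813 xy mm [733.8 253.2] size [27. 28.] ang 6.2 z 0.101-0.131 rgb [146. 145. 135.]
px [528. 144.] n 939 xy mm [ 627.5 -202.4] size [16. 56.] ang 62.4 z 0.102-0.121 rgb [13. 13. 13.]
px [167. 242.] n 511 xy mm [497.5 210.4] size [13. 54.] ang 2.6 z 0.112-0.135 rgb [ 99. 102.  97.]
px [284. 241.] n 1196 xy mm [505.9  92.8] size [ 18. 134.] ang 2.0 z 0.127-0.143 rgb [142.  143.  142.5]
go [0.51 0.06 0.36] shift cm [-5.16  2.65 -5.93] turn 0.002 j6 now 1.59 (after ~1.59 w/o j1 change)
```

View pics/t2.png

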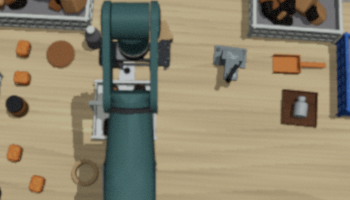

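Run:
```python
from h import *
go(.5,.131,.30,1.606)
```

```text
go [0.5   0.131 0.3  ] shift cm [-5.87 -4.49 -0.25] turn -1.569 j6 now 1.59 (after ~0.02 w/o j1 change)
```

Emit:
servo_tool(series="-0.5 -5.9 -4.5 0 -1.57;-0.5 -5.9 -4.5 0 -1.57;-0.5 -5.9 -4.5 0 -1.57;-0.5 -5.9 -4.5 0 -1.57;-0.5 -5.9 -4.5 0 -1.57;-0.5 -5.9 -4.5 0 -1.57;-0.5 -5.9 -4.5 0 -1.57;-0.5 -5.9 -4.5 0 -1.57;-0.5 -5.9 -4.5 0 -1.57;-0.5 -5.9 -4.5 0 -1.57;-0.5 -5.9 -4.5 0 -1.57;-0.5 -5.9 -4.5 0 -1.57;-0.5 -5.9 -4.5 0 -1.57;-0.5 -5.9 -4.5 0 -1.57;-0.5 -5.9 -4.5 0 -1.57")

```text
time: 42.65
tool_pos: [0.4982, 0.1309, 0.2933]
ee_rot: [-3.138, 0.001, 1.605]
wrist_force: [0.5, -0.0, -0.1]
width: 0.0707
```

Run:
```python
from h import *
st(); p,P=wr('w14'); z=P[...,2]; hsv=cv2.cvtColor(p,cv2.COLOR_RGB2HSV)
m=(z>.185)&(z<.22); blobs(p,P,m,300)
m=(z>.02)&(z<.075)&(hsv[...,2]<85)&(P[...,0]>.38)&(P[...,0]<.63)&(P[...,1]>0)&(P[...,1]<.25); blobs(p,P,m,200)
go(.5,.131,.18,1.606)
```

```text
t 42.6 [0.4982 0.1309 0.2933] yaw 1.605 F [ 0.5 -0.  -0.1] w 0.0707 j6 0.11
px [281. 205.] n 1375 xy mm [499.9 131.7] size [18. 58.] ang 2.0 z 0.205-0.210 rgb [30. 29. 30.]
px [236. 143.] n 1621 xy mm [449.5 167.4] size [ 81. 114.] ang 2.2 z 0.026-0.050 rgb [29. 25. 19.]
px [347. 172.] n 264 xy mm [589.2 139.8] size [  3. 179.] ang 2.2 z 0.021-0.043 rgb [52. 51. 48.]
px [323. 144.] n 1090 xy mm [553.3 180.3] size [53. 41.] ang 2.1 z 0.044-0.057 rgb [28. 22. 15.]
px [240. 217.] n 1457 xy mm [453.   71.2] size [81. 75.] ang 2.8 z 0.024-0.051 rgb [35. 28. 20.]
px [322. 211.] n 1143 xy mm [558.6  89.8] size [56. 39.] ang 3.7 z 0.031-0.053 rgb [26. 21. 16.]
px [315. 244.] n 269 xy mm [553.8  39. ] size [77.  1.] ang 2.2 z 0.021-0.040 rgb [61. 61. 56.]
go [0.5   0.131 0.18 ] shift cm [1.000e-02 2.000e-01 1.136e+01] turn -0.001 j6 now 0.11 (after ~0.11 w/o j1 change)
```

View pics/w14.png

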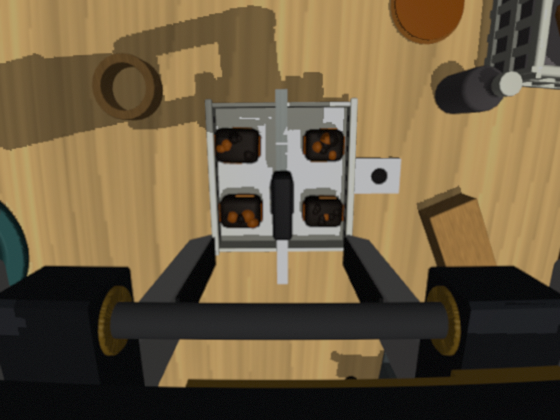

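All four lumps sit in the basket at px (237,145), (323,144), (241,212) and (322,211). The handle is at px (283,205). Next I grip the handle.

Emit:
servo_tool(series="-0.5 0 0.2 3 0;-0.5 0 0.2 6 0;-0.5 0 0.2 8.5 0;-0.5 0 0.2 10.5 0;-0.5 0 0.2 11.3 0;-0.5 0 0.2 11.3 0;-0.5 0 0.2 11.3 0;1 0 0.2 11.3 0;1 0 0.2 11.3 0;1 0 0.2 11.3 0;1 0 0.2 11.3 0;1 0 0.2 11.3 0;1 0 0.2 11.3 0;1 0 0.2 11.3 0;1 0 0.2 11.3 0;1 0 0.2 11.3 0;1 0 0.2 11.3 0;1 0 0.2 11.3 0")

```text
time: 44.2
tool_pos: [0.5005, 0.1311, 0.1822]
ee_rot: [-3.141, 0.0, 1.607]
wrist_force: [-0.5, 0.2, 1.0]
width: 0.0174
```

Emit:
servo_tool(series="1 0 0 -0.5 0;1 0 0 -1 0;1 0 0 -1.5 0;1 0 0 -2 0;1 0 0 -2.5 0;1 0 0 -3 0;1 0 0 -3.5 0;1 0 0 -4 0;1 0 0 -4.5 0;1 0 0 -5 0;1 0 0 -5.5 0;1 0 0 -6 0;1 0 0 -6.4 0;1 0 0 -6.7 0;1 0 0 -6.7 0;1 0 0 -6.7 0")

```text
time: 45.53
tool_pos: [0.501, 0.1311, 0.2495]
ee_rot: [3.141, 0.0, 1.607]
wrist_force: [0.5, 0.4, -8.6]
width: 0.0168
```

```bash
cat >> h.py <<'E'
def basket(n):
    st(); p,P=wr(n); z=P[...,2]; hsv=cv2.cvtColor(p,cv2.COLOR_RGB2HSV)
    w=(hsv[...,1]<45)&(hsv[...,2]>110)
    blobs(p,P,w&(z>.118)&(z<.20),200)
    m=w&(z>.036)&(z<.1)&(np.hypot(P[...,0]-pose()[0,3],P[...,1]-pose()[1,3])<.16); print('rim z pct',np.percentile(z[m],[5,25,50,75,95]).round(4)); blobs(p,P,m,100)
    t=hsv[...,2]<60; return p,P
E
python3 - <<'E'
from h import *
basket('w15')
E
```

```text
t 45.5 [0.501  0.1311 0.2495] yaw 1.607 F [ 0.5  0.4 -8.6] w 0.0168 j6 0.11
px [536.  78.] n 551 xy mm [735. 255.] size [24. 24.] ang 17.1 z 0.129-0.131 rgb [211. 211. 196.]
px [278. 133.] n 1659 xy mm [498.  192.9] size [12. 88.] ang 2.3 z 0.166-0.169 rgb [144. 149. 143.]
rim z pct [0.04   0.041  0.0417 0.0429 0.0796]
px [336. 163.] n 8498 xy mm [584.7 142.2] size [151. 195.] ang 2.8 z 0.040-0.079 rgb [213. 214. 209.]
px [202. 165.] n 1573 xy mm [443.1 134.6] size [194.  87.] ang 89.0 z 0.077-0.081 rgb [154. 153. 142.]
px [240. 157.] n 4804 xy mm [450.7 145. ] size [ 81. 161.] ang 2.3 z 0.040-0.043 rgb [139. 139. 129.]
px [221. 251.] n 351 xy mm [432.1  49.4] size [36. 29.] ang 5.5 z 0.039-0.046 rgb [173. 174. 165.]
px [336. 251.] n 358 xy mm [576.2  49.2] size [36. 20.] ang 8.0 z 0.039-0.042 rgb [165. 165. 160.]
```

Emit:
servo_tool(series="1 0 0 0 0;1 0 0 0 0;1 0 0 0 0;1 0 0 0 0;1 0 0 0 0;1 0 0 0 0;1 0 0 0 0;1 0 0 0 0;1 0 0 0 0;1 0 0 0 0;1 0 0 0 0;1 0 0 0 0;1 0 0 0 0;1 0 0 0 0;1 0 0 0 0;1 0 0 0 0;1 0 0 0 0;1 0 0 0 0;1 0 0 0 0;1 0 0 0 0")

```text
time: 47.25
tool_pos: [0.5009, 0.1311, 0.2493]
ee_rot: [3.142, 0.0, 1.607]
wrist_force: [-0.1, -1.3, -9.1]
width: 0.0173
```

Emit:
servo_tool(series="1 0 0 0 0;1 0 0 0 0;1 0 0 0 0;1 0 0 0 0;1 0 0 0 0;1 0 0 0 0;1 0 0 0 0;1 0 0 0 0")

```text
time: 47.92
tool_pos: [0.5009, 0.1311, 0.2493]
ee_rot: [-3.142, 0.0, 1.607]
wrist_force: [-0.3, -0.0, -8.5]
width: 0.0169
```

Run:
```python
from h import *
st(); z=np.load('top2.npz'); c,M=cam('top'); P=cloud(c,M,z['d'])
# clamp orientation: base plate + column from first top picture
P=cloud(c,M,np.load('top0.npz')['d'])[135:190,335:385]
for lo,hi in((.003,.03),(.06,.09)):
    m=(P[...,2]>lo)&(P[...,2]<hi)&(P[...,0]>.6); q=P[m][:,:2]*1000; print(lo,len(q),[np.round(v,1) for v in cv2.minAreaRect(q.astype(np.float32))])
a=np.radians(-5.5); 
for b in(0,.06): print('centre',np.array([.6265,-.202])-(.14+b)*np.array([np.cos(a),np.sin(a)]))
go(.427,-.183,.25,np.pi/2+a)
```

```text
t 47.9 [0.5009 0.1311 0.2493] yaw 1.607 F [-0.3 -0.  -8.5] w 0.0169 j6 0.11
0.003 588 [array([ 693.6, -210.2]), array([191.6, 168.7]), np.float64(2.4)]
0.06 428 [array([ 659.8, -205.5]), array([ 71.4, 103.4]), np.float64(84.8)]
centre [ 0.48714453 -0.18858159]
centre [ 0.42742076 -0.18283085]
go [ 0.427 -0.183  0.25 ] shift cm [-31.12  -8.51  -0.07] turn 0.132 j6 now 0.11 (after ~0.24 w/o j1 change)
```

Emit:
servo_tool(series="1 -0.3 -0.3 0 0;1 -1 -1 0 0.01;1 -2.2 -2.2 0 0.02;1 -4 -3.7 0 0.03;1 -6 -5.2 0 0.04;1 -8 -6.4 0 0.05;1 -10 -7.5 0 0.06;1 -12 -8.2 0 0.07;1 -14 -8.5 0 0.08;1 -16 -8.5 0 0.09;1 -18 -8.5 0 0.1;1 -20 -8.5 0 0.11;1 -22 -8.5 0 0.12;1 -24 -8.5 0 0.13;1 -26 -8.5 0 0.13;1 -28 -8.5 0 0.13;1 -29.6 -8.5 0 0.13;1 -30.6 -8.5 0 0.13;1 -31.1 -8.5 0 0.13;1 -31.1 -8.5 0 0.13")

```text
time: 49.58
tool_pos: [0.4265, -0.1838, 0.2493]
ee_rot: [-3.141, 0.001, 1.475]
wrist_force: [-0.4, 0.3, -8.8]
width: 0.0174
```

Emit:
servo_tool(series="1 0 0 0 0;1 0 0 0 0;1 0 0 0.4 0;1 0 0 0.8 0;1 0 0 1.2 0;1 0 0 1.6 0;1 0 0 2 0;1 0 0 2.4 0;1 0 0 2.4 0;1 0 0 2.4 0;1 0 0 2.4 0")

```text
time: 50.5
tool_pos: [0.427, -0.1824, 0.2253]
ee_rot: [-3.141, -0.001, 1.477]
wrist_force: [0.3, 0.6, -8.0]
width: 0.0169
```

Run:
```python
from h import *
p,P=basket('w16'); z=P[...,2]
m=(z>.095)&(z<.125)&(P[...,0]>.55); blobs(p,P,m,100)
# mark: dark pixels at z ~.012-.02 within tongue
hsv=cv2.cvtColor(p,cv2.COLOR_RGB2HSV); m=(hsv[...,2]<70)&(np.hypot(P[...,0]-.567,P[...,1]+.196)<.03)&(z<.03); blobs(p,P,m,40)
```

```text
t 50.5 [ 0.427  -0.1824  0.2253] yaw 1.477 F [ 0.3  0.6 -8. ] w 0.0169 j6 -0.43
px [277. 128.] n 1632 xy mm [ 431.4 -117.7] size [88. 12.] ang 84.9 z 0.143-0.146 rgb [138. 142. 137.]
rim z pct [0.0502 0.0532 0.0549 0.0563 0.058 ]
px [194. 182.] n 1357 xy mm [ 334.3 -167.2] size [ 39. 204.] ang 4.4 z 0.051-0.059 rgb [184. 181. 167.]
px [352. 161.] n 1828 xy mm [ 482.7 -179.7] size [202.  88.] ang 87.7 z 0.050-0.057 rgb [201.  202.  191.5]
px [233.  93.] n 288 xy mm [387.  -74.5] size [ 4. 79.] ang 85.2 z 0.055-0.057 rgb [128. 127. 118.]
px [485. 202.] n 962 xy mm [ 625.4 -203.3] size [16. 56.] ang 61.5 z 0.103-0.121 rgb [25. 24. 25.]
px [392. 179.] n 237 xy mm [ 564.8 -187. ] size [21. 20.] ang 42.7 z 0.015-0.018 rgb [27. 25. 25.]
```

View pics/w16.png

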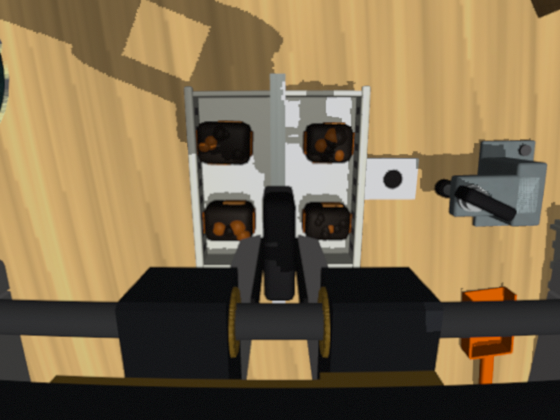

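Run:
```python
from h import *
f=np.load('w16.npz'); p,P=f['p'],f['P']; hsv=cv2.cvtColor(p,cv2.COLOR_RGB2HSV)
T=f['T']; w=(hsv[...,1]<60)&(hsv[...,2]>90); z=P[...,2]
m=w&(z<.03)&(z>.01)&(P[...,0]>.33)&(P[...,0]<.51)&(P[...,1]>-.28)&(P[...,1]<-.08)
q=P[m]; A=np.c_[q[:,:2]-T[:2,3],np.ones(len(q))]; s=np.linalg.lstsq(A,q[:,2],rcond=None)[0]; print('floor plane slope x,y',s, len(q))
m=w&(z>.008)&(z<.03)&(P[...,0]>.53)&(P[...,0]<.62); q=P[m]; print('tongue',[np.round(v,1) for v in cv2.minAreaRect((q[:,:2]*1000).astype(np.float32))],np.median(q[:,2]))
for nm,mm in (('front rim',w&(z>.05)&(P[...,0]>.5)),('bar',w&(z>.14)&(z<.15))):
    q=P[mm&(P[...,0]<.55)&(P[...,1]<-.05)&(P[...,1]>-.3)]; c=np.polyfit(q[:,1],q[:,0],1); print(nm,len(q),'yaw deg',np.degrees(np.arctan(-c[0])),q.mean(0),q[:,1].min(),q[:,1].max())
```

```text
floor plane slope x,y [-0.00571829  0.0310056   0.01661361] 10334
tongue [array([ 563.7, -187.3]), array([50.8, 63.9]), np.float64(84.9)] 0.015703633234938896
front rim 1554 yaw deg -3.7161174863033417 [ 0.51799801 -0.16699778  0.05413801] -0.2813951957537058 -0.0804025085031214
bar 1654 yaw deg -5.108501571362531 [ 0.43159284 -0.11714334  0.14465452] -0.2708124395347923 -0.07360182050355472
```

Emit:
servo_tool(series="1 0 0.2 0 0;1 -0.1 0.6 0 0;1 -0.1 1.2 0 0;1 -0.2 1.8 0 0;1 -0.2 2.4 0 0;1 -0.3 3 0 0;1 -0.3 3.6 0 0;1 -0.4 4.2 0 0;1 -0.4 4.8 0 0;1 -0.5 5.4 0 0;1 -0.5 5.9 0 0;1 -0.5 6.1 0 0;1 -0.5 6.1 0 0;1 -0.5 6.1 0.3 0;1 -0.5 6.1 0.6 0;1 -0.5 6.1 0.9 0;1 -0.5 6.1 1.2 0;1 -0.5 6.1 1.5 0;1 -0.5 6.1 1.8 0;1 -0.5 6.1 2.1 0")

```text
time: 52.22
tool_pos: [0.4871, -0.1935, 0.2044]
ee_rot: [-3.142, 0.0, 1.477]
wrist_force: [-2.7, -0.3, -5.5]
width: 0.0172
```

```bash
cat >> h.py <<'E'
def tongue(n):
    st(); p,P=wr(n); hsv=cv2.cvtColor(p,cv2.COLOR_RGB2HSV); z=P[...,2]
    T=pose(); w=(hsv[...,1]<60)&(hsv[...,2]>90)
    t=w&(z>.002)&(z<.03)&(P[...,0]>T[0,3]+.1)&(P[...,0]<T[0,3]+.18)&(np.abs(P[...,1]-T[1,3])<.06); q=P[t]
    print('tongue',[np.round(v,1) for v in cv2.minAreaRect((q[:,:2]*1000).astype(np.float32))],np.median(q[:,2]))
    m=(hsv[...,2]<70)&(P[...,0]>T[0,3]+.11)&(P[...,0]<T[0,3]+.165)&(np.abs(P[...,1]-T[1,3])<.035)&(z<.03); blobs(p,P,m,40)
    f=w&(z<.03)&(z>.002)&(np.abs(P[...,0]-T[0,3])<.08)&(np.abs(P[...,1]-T[1,3])<.085); q=P[f]
    print('floor slope',np.linalg.lstsq(np.c_[q[:,:2]-T[:2,3],np.ones(len(q))],q[:,2],rcond=None)[0].round(4))
    c=w&(z>.12)&(z<.16)&(np.abs(P[...,1]-T[1,3])<.11); q=P[c]; k=np.polyfit(q[:,1],q[:,0],1); print('bar yaw',np.degrees(np.arctan(-k[0])),'z',np.median(q[:,2]))
    m=(z>.095)&(z<.125)&(P[...,0]>.58)&(hsv[...,2]<60); blobs(p,P,m,100)
E
python3 -c "
from h import *
tongue('w17')"
```

```text
t 52.2 [ 0.4871 -0.1935  0.2044] yaw 1.477 F [-2.7 -0.3 -5.5] w 0.0172 j6 -0.39
tongue [array([ 624.7, -206.2]), array([50.2, 63.6]), np.float64(85.1)] 0.008002088649002675
px [393. 185.] n 135 xy mm [ 620.5 -204.1] size [24. 11.] ang 89.3 z 0.008-0.029 rgb [13. 12. 13.]
floor slope [ 0.0014 -0.0019  0.008 ]
bar yaw -5.764901943750742 z 0.13386688083506965
px [434. 201.] n 1011 xy mm [ 626.  -202.3] size [14. 56.] ang 62.7 z 0.106-0.121 rgb [28. 28. 29.]
```

View pics/w17.png

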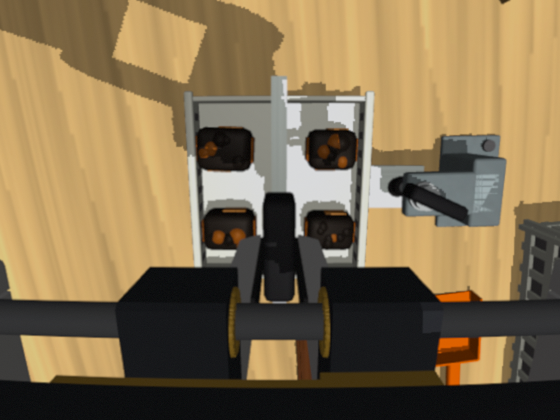

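Emit:
servo_tool(series="1 0 0 0.4 0;1 0 0 0.8 0;1 0 0 1.2 0;1 0 0 1.6 0;1 0 0 2 0;1 0 0 2.2 0;1 0 0 2.2 0;1 0 0 2.2 0;-0.4 0 0 2.2 0;-0.4 0 0 2.2 0;-0.4 0 0 2.2 0;-0.4 0 0 2.2 0;-0.4 0 0 2.2 0;-0.4 0 0 2.2 0;-0.4 0 0 2.2 0;-0.4 0 0 0 0;-0.4 0 0 -3 0;-0.4 0 0 -7 0;-0.4 0 0 -10 0;-0.4 0 0 -10 0")

```text
time: 53.93
tool_pos: [0.4895, -0.1945, 0.3124]
ee_rot: [3.129, 0.005, 1.477]
wrist_force: [0.5, 0.3, 0.4]
width: 0.0661
```

```bash
python3 -c "
from h import *
tongue('w18'); P=np.load('w18.npz')['P']; p=np.load('w18.npz')['p']; blobs(p,P,(P[...,2]>.185)&(P[...,2]<.25),200)
go(.626,-.2025,.24,np.radians(152)); go(.626,-.2025,.24,np.radians(-28))"
```

```text
t 53.9 [ 0.4895 -0.1945  0.3124] yaw 1.477 F [0.5 0.3 0.4] w 0.0661 j6 -0.39
tongue [array([ 620.5, -204.8]), array([58.7, 65.4]), np.float64(75.7)] 0.008076853825466634
px [365. 172.] n 64 xy mm [ 620.1 -204.9] size [10. 24.] ang 2.4 z 0.008-0.029 rgb [12.5 13.  12.5]
floor slope [ 0.0014 -0.0002  0.008 ]
bar yaw -5.266525151637904 z 0.13378953260331072
px [391. 181.] n 553 xy mm [ 626.3 -202.8] size [14. 55.] ang 61.8 z 0.107-0.121 rgb [25. 24. 25.]
px [547. 255.] n 870 xy mm [ 840.6 -322.7] size [65. 25.] ang 72.6 z 0.096-0.115 rgb [12.  9.  7.]
px [275. 199.] n 1246 xy mm [ 486.9 -192.8] size [58. 18.] ang 84.6 z 0.205-0.210 rgb [30. 29. 30.]
go [ 0.626 -0.202  0.24 ] shift cm [ 0.48 13.67  7.01] turn -1.176 j6 now -0.39 (after ~-1.57 w/o j1 change)
go [ 0.626 -0.202  0.24 ] shift cm [ 0.48 13.67  7.01] turn 1.966 j6 now -0.39 (after ~1.57 w/o j1 change)
```

```bash
python3 -c "
from h import *
for n in('w15','w16','w17','w18'):
    f=np.load(n+'.npz'); p,P=f['p'],f['P']; v=p.max(2); z=P[...,2]
    m=(np.hypot(P[...,0]-.6263,P[...,1]+.2027)<.016)&(z>.012)&(z<.06); q=P[m]
    print(n,m.sum(), (np.percentile(q[:,2],[0,5,20,50,90]).round(4), np.round(q[:,:2].mean(0),3), np.median(v[m])) if m.sum() else '')
p,d=snapshot('scene'); np.savez('scene2',p=p,d=d); c,M=cam('scene'); P=cloud(c,M,d); z=P[...,2]
m=(np.hypot(P[...,0]-.6263,P[...,1]+.2027)<.016)&(z>.012)&(z<.06); vv,uu=np.where(m); print('scene',m.sum(), uu.mean() if m.sum() else '', vv.mean() if m.sum() else '', np.percentile(z[m],[0,10,50,100]) if m.sum() else '')
u0=int(cv2.projectPoints(np.array([[.6263,-.2027,.04]]),cv2.Rodrigues(np.linalg.inv(M)[:3,:3])[0],np.linalg.inv(M)[:3,3],np.array([[c['fx'],0,c['cx']],[0,c['fy'],c['cy']],[0,0,1]]),np.array([c['k1'],0,0,0,0.]))[0][0,0,0]); print(u0)
save('s2',cv2.resize(p[200:300,130:300],None,fx=4,fy=4,interpolation=cv2.INTER_CUBIC))
"
```

```text
w15 0 
w16 277 (array([0.016 , 0.0185, 0.024 , 0.0303, 0.0378]), array([ 0.621, -0.201]), np.float64(28.0))
w17 171 (array([0.0164, 0.0177, 0.0229, 0.0299, 0.0318]), array([ 0.62 , -0.201]), np.float64(16.0))
w18 58 (array([0.0165, 0.0175, 0.0211, 0.0282, 0.0314]), array([ 0.619, -0.201]), np.float64(10.0))
scene 62 188.53225806451613 240.1290322580645 [0.01406377 0.02036518 0.02974589 0.04695146]
189
```

View pics/s2.png

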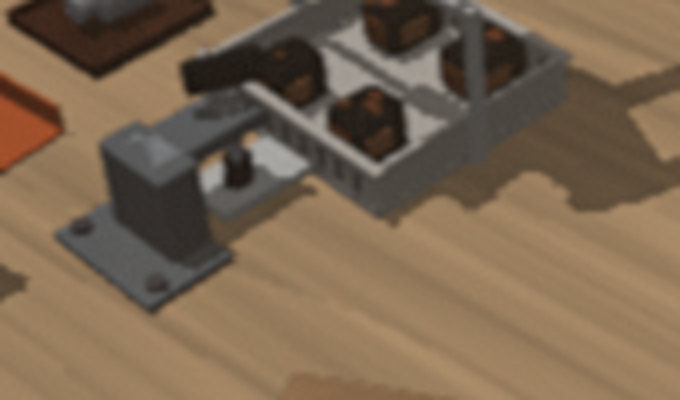

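```bash
python3 -c "
from h import *
for n in('w16','w17','w18','scene2'):
    if n[0]=='w':
        f=np.load(n+'.npz'); p,P=f['p'],f['P']; 
    else:
        f=np.load(n+'.npz'); p=f['p']; c,M=cam('scene'); P=cloud(c,M,f['d'])
    z=P[...,2]
    m=(np.hypot(P[...,0]-.6263,P[...,1]+.2027)<.014); q=P[m]
    print(n,np.histogram(q[:,2],np.arange(-.001,.062,.003))[0])
    k=m&(z>.013)&(z<.05); vv,uu=np.where(k); u=int(np.median(uu)); print(' col',u,[(v,round(float(z[v,u])*1000,1),tuple(np.round(P[v,u,:2]*1000)),int(p[v,u].max())) for v in range(vv.min()-3,vv.max()+4)])
"
```

```text
w16 [168   1   0   0   0   6  21  20  20  28 118  22  14  12  11   5   0   0
   0   0]
 col 443 [(176, 0.3, (np.float64(635.0), np.float64(-192.0)), 117), (177, 0.6, (np.float64(635.0), np.float64(-193.0)), 114), (178, 0.8, (np.float64(635.0), np.float64(-195.0)), 92), (179, 20.9, (np.float64(626.0), np.float64(-192.0)), 43), (180, 26.0, (np.float64(623.0), np.float64(-192.0)), 8), (181, 27.1, (np.float64(623.0), np.float64(-193.0)), 8), (182, 30.4, (np.float64(621.0), np.float64(-194.0)), 12), (183, 28.8, (np.float64(622.0), np.float64(-195.0)), 15), (184, 30.3, (np.float64(621.0), np.float64(-196.0)), 18), (185, 30.8, (np.float64(621.0), np.float64(-197.0)), 15), (186, 30.3, (np.float64(621.0), np.float64(-199.0)), 16), (187, 30.2, (np.float64(621.0), np.float64(-200.0)), 24), (188, 30.9, (np.float64(621.0), np.float64(-201.0)), 31), (189, 31.0, (np.float64(621.0), np.float64(-202.0)), 31), (190, 31.8, (np.float64(621.0), np.float64(-203.0)), 32), (191, 30.9, (np.float64(621.0), np.float64(-205.0)), 31), (192, 30.5, (np.float64(621.0), np.float64(-206.0)), 23), (193, 31.0, (np.floa
[... 3751 characters left out ...]
199.0)), 60), (236, 44.3, (np.float64(630.0), np.float64(-198.0)), 65), (237, 39.9, (np.float64(630.0), np.float64(-199.0)), 64), (238, 36.9, (np.float64(631.0), np.float64(-199.0)), 66), (239, 33.5, (np.float64(631.0), np.float64(-199.0)), 64), (240, 30.8, (np.float64(632.0), np.float64(-199.0)), 51), (241, 30.7, (np.float64(635.0), np.float64(-195.0)), 40), (242, nan, (np.float64(nan), np.float64(nan)), 33), (243, 21.3, (np.float64(634.0), np.float64(-198.0)), 34), (244, 18.7, (np.float64(635.0), np.float64(-197.0)), 36), (245, 6.7, (np.float64(630.0), np.float64(-206.0)), 33), (246, 9.1, (np.float64(634.0), np.float64(-200.0)), 40), (247, 7.0, (np.float64(636.0), np.float64(-199.0)), 68)]
```

Emit:
servo_tool(series="-0.4 0.1 3 1 -1.18;-0.4 0.2 7 3 -1.18;-0.4 0.4 11 5 -1.18;-0.4 0.5 13.7 7 -1.18;-0.4 0.5 13.7 7 -1.18;-0.4 0.5 13.7 7 -1.18;-0.4 0.5 13.7 7 -1.18;-0.4 0.5 13.7 7 -1.18;-0.4 0.5 13.7 7 -1.18;-0.4 0.5 13.7 7 -1.18;-0.4 0.5 13.7 7 -1.18;-0.4 0.5 13.7 7 -1.18;-0.4 0.5 13.7 7 -1.18")

```text
time: 55.12
tool_pos: [0.6237, -0.2012, 0.2327]
ee_rot: [-3.141, -0.002, 2.655]
wrist_force: [-0.2, 0.0, 0.4]
width: 0.0661
```

```bash
cat >> h.py <<'E'
def knob(n,zc=.092):
    st(); p,P=wr(n); z=P[...,2]; v=p.max(2)
    m=(z>.108)&(z<.13)&(v<70)&(np.hypot(P[...,0]-.6263,P[...,1]+.2027)<.05); blobs(p,P,m,100)
E
python3 -c "
from h import *
knob('w19'); go(.6263,-.2025,.092,np.radians(152))"
```

```text
t 55.1 [ 0.6237 -0.2012  0.2327] yaw 2.655 F [-0.2  0.   0.4] w 0.0661 j6 -1.48
px [278. 203.] n 783 xy mm [ 627.2 -203.1] size [13. 56.] ang 62.0 z 0.117-0.121 rgb [25. 25. 26.]
go [ 0.626 -0.202  0.092] shift cm [-0.3   0.   14.12] turn 0.003 j6 now -1.48 (after ~-1.48 w/o j1 change)
```

Emit:
servo_tool(series="-0.4 -0.3 0 4 0;-0.4 -0.3 0 8 0;-0.4 -0.3 0 11 0;-0.4 -0.3 0 13 0;-0.4 -0.3 0 14.1 0;-0.4 -0.3 0 14.1 0;-0.4 -0.3 0 14.1 0;1 -0.3 0 14.1 0;1 -0.3 0 14.1 0;1 -0.3 0 14.1 0;1 -0.3 0 14.1 0;1 -0.3 0 14.1 0;1 -0.3 0 14.1 0;1 -0.3 0 14.1 0;1 -0.3 0 14.1 0;1 -0.3 0 14.1 0;1 -0.3 0 14.1 0;1 -0.3 0 14.1 0")

```text
time: 56.67
tool_pos: [0.6264, -0.2036, 0.0932]
ee_rot: [-3.14, -0.0, 2.656]
wrist_force: [-1.2, -2.5, 0.4]
width: 0.0134
```

Emit:
servo_tool(series="1 0 0 0 0.1;1 0 0 0 0.22;1 0 0 0 0.34;1 0 0 0 0.46;1 0 0 0 0.58;1 0 0 0 0.7;1 0 0 0 0.82;1 0 0 0 0.94;1 0 0 0 1.06;1 0 0 0 1.18;1 0 0 0 1.3;1 0 0 0 1.42;1 0 0 0 1.54;1 0 0 0 1.66;1 0 0 0 1.78;1 0 0 0 1.9;1 0 0 0 2.02;1 0 0 0 2.14;1 0 0 0 2.2;1 0 0 0 2.2")

```text
time: 58.33
tool_pos: [0.6277, -0.2037, 0.0933]
ee_rot: [3.139, -0.001, 0.456]
wrist_force: [2.2, -3.8, -1.3]
width: 0.0131
```

Emit:
servo_tool(series="-0.4 0 0 0 0;-0.4 0 0 0 0;-0.4 0 0 0 0;-0.4 0 0 0 0;-0.4 0 0 0 0;-0.4 0 0 0 0;-0.4 0 0 -3 0;-0.4 0 0 -7 0;-0.4 0 0 -11 0;-0.4 0 0 -14 0;-0.4 0 0 -14 0;-0.4 0 0 -14 0")

```text
time: 59.33
tool_pos: [0.6281, -0.2031, 0.2369]
ee_rot: [3.137, -0.004, 0.457]
wrist_force: [0.6, -0.9, -1.0]
width: 0.0657
```

```bash
cat >> h.py <<'E'
def pad(n):
    f=np.load(n+'.npz'); p,P=f['p'],f['P']; z=P[...,2]
    m=(np.hypot(P[...,0]-.6263,P[...,1]+.2027)<.014); q=P[m]
    print('pad hist from -1 step 2mm',np.histogram(q[:,2],np.arange(-.001,.05,.002))[0])
E
python3 -c "
from h import *
knob('w20'); pad('w20')
c,M=cam('top'); P=None
go(.6267,-.2028,.24,3.6)"
```

```text
t 59.3 [ 0.6281 -0.2031  0.2369] yaw 0.457 F [ 0.6 -0.9 -1. ] w 0.0657 j6 0.72
px [278. 199.] n 769 xy mm [ 627.  -202.7] size [55. 14.] ang 26.0 z 0.116-0.121 rgb [14. 14. 14.]
pad hist from -1 step 2mm [0 0 0 0 0 0 0 0 0 0 0 0 0 0 0 0 0 0 0 0 0 0 0 0 0]
go [ 0.627 -0.203  0.24 ] shift cm [-0.04 -0.01 -0.62] turn 3.140 j6 now 0.72 (after ~3.86 w/o j1 change)
```

Emit:
servo_tool(series="-0.4 0 0 0 -3.14;-0.4 0 0 0 -3.14;-0.4 0 0 0 -3.14;-0.4 0 0 0 -3.14;-0.4 0 0 0 -3.14;-0.4 0 0 0 -3.14;-0.4 0 0 0 -3.14;-0.4 0 0 0 -3.14;-0.4 0 0 0 -3.14;-0.4 0 0 0 -3.14;-0.4 0 0 0 -3.14;-0.4 0 0 0 -3.14;-0.4 0 0 0 -3.14;-0.4 0 0 0 -3.14;-0.4 0 0 0 -3.14;-0.4 0 0 0 -3.14;-0.4 0 0 0 -3.14;-0.4 0 0 0 -3.14;-0.4 0 0 0 -3.14;-0.4 0 0 0 -3.14")

```text
time: 61.05
tool_pos: [0.6258, -0.2022, 0.2298]
ee_rot: [3.14, -0.006, 2.963]
wrist_force: [0.3, 0.8, -0.2]
width: 0.0659
```

```bash
python3 -c "
from h import *
st(); go(.6267,-.2028,.092,3.595)
p,d=snapshot('scene'); c,M=cam('scene'); P=cloud(c,M,d)
P2=cloud(c,M,np.load('scene2.npz')['d'])
for Q in(P2,P):
    m=(np.hypot(Q[...,0]-.6263,Q[...,1]+.2027)<.014); print(np.histogram(Q[m][:,2],np.arange(-.001,.06,.003))[0])
"
```

```text
t 61.0 [ 0.6258 -0.2022  0.2298] yaw 2.963 F [ 0.3  0.8 -0.2] w 0.0659 j6 -1.79
go [ 0.627 -0.203  0.092] shift cm [-0.18 -0.06 13.77] turn -0.632 j6 now -1.79 (after ~-2.42 w/o j1 change)
[ 0  0 14 18  1  2  4  5  5  6 15  7  4  4  1  4  0  0  0  0]
[ 0  0  8 12  4  6  5  7 18  3  6  2  3  5  3  2  1  0  0  0]
```

Emit:
servo_tool(series="-0.4 0 0 0 -0.635;-0.4 0 0 0 -0.635;-0.4 0 0 0 -0.635;-0.4 0 0 0 -0.635;-0.4 -0.1 0 0 -0.635;-0.4 -0.1 0 0 -0.635;-0.4 -0.1 0 4 -0.635;-0.4 -0.1 0 8 -0.635;-0.4 -0.1 0 11 -0.635;-0.4 -0.1 0 13 -0.635;-0.4 -0.1 0 13.8 -0.635;-0.4 -0.1 0 13.8 -0.635;-0.4 -0.1 0 13.8 -0.635;1 -0.1 0 13.8 -0.635;1 -0.1 0 13.8 -0.635;1 -0.1 0 13.8 -0.635;1 -0.1 0 13.8 -0.635;1 -0.1 0 13.8 -0.635;1 -0.1 0 13.8 -0.635;1 -0.1 0 13.8 -0.635")

```text
time: 62.77
tool_pos: [0.6279, -0.203, 0.0954]
ee_rot: [-3.141, 0.0, -2.691]
wrist_force: [-0.4, 0.0, -1.0]
width: 0.0229
```

Emit:
servo_tool(series="1 0 0 0 0;1 0 0 0 0;1 0 0 0 0;1 0 0 0 0;1 0 0 0 0")

```text
time: 63.18
tool_pos: [0.6281, -0.2034, 0.0953]
ee_rot: [-3.141, 0.0, -2.692]
wrist_force: [0.9, -2.1, -1.7]
width: 0.0126
```

Emit:
servo_tool(series="1 0 0 0 0.1;1 0 0 0 0.22;1 0 0 0 0.34;1 0 0 0 0.46;1 0 0 0 0.58;1 0 0 0 0.7;1 0 0 0 0.82;1 0 0 0 0.94;1 0 0 0 1.06;1 0 0 0 1.18;1 0 0 0 1.3;1 0 0 0 1.42;1 0 0 0 1.54;1 0 0 0 1.66;1 0 0 0 1.78;1 0 0 0 1.9;1 0 0 0 2.02;1 0 0 0 2.11;1 0 0 0 2.11;1 0 0 0 2.11")

```text
time: 64.85
tool_pos: [0.627, -0.2051, 0.0953]
ee_rot: [-3.14, 0.004, 1.48]
wrist_force: [-0.8, -4.7, -0.1]
width: 0.0127
```

Emit:
servo_tool(series="-0.4 0 0 0 0;-0.4 0 0 0 0;-0.4 0 0 0 0;-0.4 0 0 0 0;-0.4 0 0 0 0;-0.4 0 0 0 0;-0.4 0 0 -3 0;-0.4 0 0 -7 0;-0.4 0 0 -11 0;-0.4 0 0 -15 0;-0.4 0 0 -17 0;-0.4 0 0 -17 0")

```text
time: 65.85
tool_pos: [0.63, -0.2035, 0.2736]
ee_rot: [3.129, 0.004, 1.482]
wrist_force: [-0.4, 0.4, 0.4]
width: 0.0656
```

```bash
python3 -c "
from h import *
knob('w21'); go(.43,-.19,.27)
p,d=snapshot('scene'); c,M=cam('scene'); Q=cloud(c,M,d)
m=(np.hypot(Q[...,0]-.6263,Q[...,1]+.2027)<.014); print(np.histogram(Q[m][:,2],np.arange(-.001,.06,.003))[0])
save('s3',cv2.resize(p[130:330,100:370],None,fx=2.9,fy=2.9,interpolation=cv2.INTER_CUBIC))
"
```

```text
t 65.8 [ 0.63   -0.2035  0.2736] yaw 1.482 F [-0.4  0.4  0.4] w 0.0656 j6 -0.31
px [274. 190.] n 628 xy mm [ 626.5 -202.2] size [53. 14.] ang 85.0 z 0.116-0.121 rgb [31. 31. 31.]
go [ 0.43 -0.19  0.27] shift cm [ -0.44 -19.96  -0.18] turn 0.000 j6 now -0.31 (after ~-0.31 w/o j1 change)
[ 0  0 11  8  6  3  7 17  6  2  2  4  4  4  4  2  1  0  0  0]
```

View pics/s3.png

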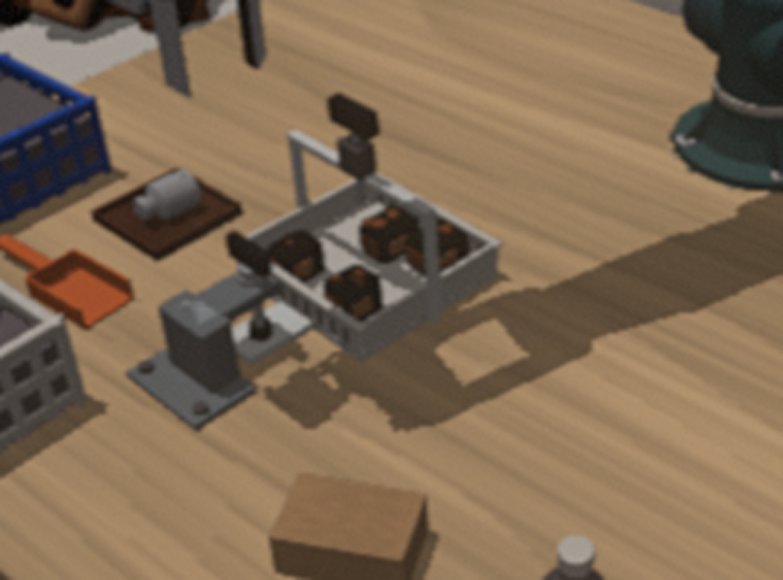

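Emit:
servo_tool(series="-0.4 -0.1 -3 -3 0;-0.4 -0.2 -7 -4 0;-0.4 -0.3 -10 -4 0;-0.4 -0.4 -13 -4 0;-0.4 -0.4 -14 -4 0;-0.4 -0.4 -14 -4 0;-0.4 -0.4 -14 -4 0")

```text
time: 66.53
tool_pos: [0.4881, -0.1943, 0.3037]
ee_rot: [-3.14, -0.001, 1.482]
wrist_force: [0.5, 0.2, -0.2]
width: 0.0653
```

```bash
python3 -c "
from h import *
tongue('w22'); f=np.load('w22.npz'); P=f['P']; p=f['p']; blobs(p,P,(P[...,2]>.185)&(P[...,2]<.25),200); pad('w22')
p,d=snapshot('top'); c,M=cam('top'); Q=cloud(c,M,d); z=Q[...,2]
a=cloud(c,M,np.load('top0.npz')['d'])
for n,u,v,r in (('jar',147,206,16),('slice',190,154,20),('flask',223,138,16),('tape',215,272,18),('carton',284,137,25),('scoop',415,164,14)): 
    s=np.s_[v-r:v+r,u-r:u+r]; print(n,[np.round(np.nanmean(K[s][K[s][...,2]>.008][:,:2],0),3) for K in(a,Q)])
m=(z>.02)&(z<.06)&(np.hypot(Q[...,0]-.546,Q[...,1]+.449)<.07); print('weight',Q[m].mean(0).round(3),m.sum())
"
```

```text
t 66.5 [ 0.4881 -0.1943  0.3037] yaw 1.482 F [ 0.5  0.2 -0.2] w 0.0653 j6 -0.40
tongue [array([ 623.7, -205.9]), array([48.9, 65.3]), np.float64(85.1)] 0.008077851958594617
px [371. 174.] n 115 xy mm [ 621.5 -203.9] size [25. 11.] ang 85.0 z 0.008-0.024 rgb [16. 15. 14.]
floor slope [0.0012 0.0012 0.0079]
bar yaw -5.230855918677894 z 0.13384360722933536
px [397. 183.] n 726 xy mm [ 626.7 -201.7] size [53. 14.] ang 86.9 z 0.101-0.121 rgb [23. 23. 23.]
px [551. 260.] n 358 xy mm [ 835.7 -324.2] size [54. 12.] ang 77.3 z 0.095-0.109 rgb [9. 7. 6.]
px [278. 202.] n 1312 xy mm [ 487.1 -193.1] size [58. 18.] ang 84.5 z 0.205-0.210 rgb [29. 29. 30.]
pad hist from -1 step 2mm [ 0  0  0  8 51 14  4 10  4  5 12 41 11  1  4  0  0  0  0  0  0  0  0  0
  0]
jar [array([0.482, 0.477]), array([0.482, 0.477])]
slice [array([0.684, 0.365]), array([0.683, 0.365])]
flask [array([0.735, 0.258]), array([0.735, 0.258])]
tape [array([0.288, 0.243]), array([0.287, 0.244])]
carton [array([0.754, 0.051]), array([0.755, 0.052])]
scoop [array([ 0.697, -0.396]), array([ 0.474, -0.225])]
weight [ 0.539 -0.442  0.04 ] 230
```

```bash
python3 -c "
from bench import robot
print(robot.close_job())"
```

```text
the job is handed in; nothing more can be done
None
```

The job is done and handed in at about 66.6 s on the robot's clock. It reported no verdict.

**What I did**
- **Weight:** the grip lost the check weight on the way to the tray and it landed on its side on the table. I needed three more attempts to grip it firmly, then laid it on its side in the tray.
- **Lumps:** all four were on the table and are now in the basket.
- **Weighing:** I lifted the basket by its handle to about 33 mm clear, nearly level, for about 2.4 s. The load read about 8.6 N.
- **Setting down:** it tilted about 2° while I carried it to the clamp, but set down flat.
- **Clamp:** I turned the knob clockwise by 2.20 and then 2.11 rad, with one change of grip between.

**Last checks**
- **Basket:** it stands flat, with the handle slack at its original height.
- **Mark:** it lies about 3 mm from the clamp axis. I worked this out from the handle and tongue, since the clamp covers the mark.
- **Pad:** the top of the pad went from about 30.5 mm down to 22 mm, which fits contact with the tongue. The bar stands at 85–87° where I expected 85°.
- **Squeeze:** the 5 mm is inferred, not measured. It rests on a starting pad height of about 16.5 mm, which the bar's angle supported (16.75 mm). I allow about ±1 mm.
- **Weight:** it was at the tray's centre in the close-up after I laid it there. The last top view read about 8 mm off, still well inside the tray.
- **Bystanders:** jar, slice, flask, tape and carton moved by at most 1 mm. The scoop's last top-view reading was invalid because the arm hid it, but it looks in place in the last scene picture.

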